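# Find the heavy side of the pulleys on rollers and rack them weight down

### The arm

A 7-joint arm with a two-finger parallel gripper is mounted at the origin on a cart in front of the work surface, level with it; the furniture and walls round the work are solid. World frame = base frame: x ahead of the robot, y to its left, z up, the work surface at z = 0. Lengths are in m, angles in rad, forces in N, time in s.
With the tool pointing down it reaches from about 0.4 to 0.85 m from the base axis. Payload 4.5 kg.
Tool frame: the origin (TCP) lies midway between the tips of the shut fingers; the grasp point (between the pads) lies 19 mm behind it; z points along the fingers, y is the line along which they close (so a half turn about z gives the same grasp; the last joint's range is limited). The gripper opens to 88 mm and grips with 3 to 60 N. Pads are 18 mm wide; open, the fingers measure 123 mm over their backs; the gripper's body (75 mm by 187 mm) begins 45 mm behind the grasp point.
Start: joints at [-1.205, 0.689, -0.195, 1.565, 0.157, 0.902, -0.215], TCP at [0.204, 0.591, 0.239] pointing down, gripper open.
Joint ranges: [-3.01, 3.01], [-0.46, 2.08], [-1.47, 1.51], [0.13, 2.56], [-1, 4.14], [0.04, 2.09], [-2.66, 2.66]. Speed limits (rad/s): [2.57, 2.57, 3.14, 3.14, 3.14, 3.14, 3.14].

### API

Orientations are given as a unit quaternion [x, y, z, w].
In Python, from rig import r, cams gives the robot as it stands.
- The arm moves only by the shell command python3 -m crank 'ROWS' [FORCE]. ROWS is a JSON object of lists of equal length, an entry for each row: "translation": the shift along the tool's x, y, z normalised to -1 to 1, where 1 is 40 mm, a list of three; "turn": the turn, a rotation vector about the tool's x, y, z normalised to -1 to 1, where 1 is 0.12 rad, a list of three; "claw": the closure, from -1 (fully open) to 1 (shut). A call has 1 to 5 rows; each row shifts and turns the commanded pose from where the row before left it, along the tool's axes as they then stand; what a row does not reach is not made up. A row lasts 1/10 s, in which the tool goes at most 50 mm and 8.59 degrees, less where a joint would pass 70% of its speed; a pose out of reach is approached as far as the arm can. A call with a number of a shift or a turn outside -1 to 1 is refused whole. A call with a gripper value outside its range is refused whole. The fingers move at their own pace and stop on an object; FORCE is the grip in N (left out, the last holds). Time passes only in rows, so rows that do not move let the fingers close. It gives the time, the measured TCP pose, the force, the opening and the grip force at its end, in the units of the state.
- r.read_state(): the state, without advancing time (a new reading comes with each control period).
- cams.grab_frame(name): name is "scene" or "top" or "wrist"; returns a dict with "frame" (480x640x3 uint8, red, green, blue), "mtx" (3x3 intrinsics, pixels), "rvec" (rotation vector, rad) and "tvec" (3), from world to camera coordinates, as OpenCV has them. Camera axes: x right, y down, z forward; pixel columns grow to the right and rows downward; lengths in m; the calibration is good to about 2 mm. A picture is of the moment at which its call begins. There is no depth.
- r.sign_off(): hands the job in; it is judged then, once.
The state is a dict: "time_s": time; "q": joint angles; "joint_velocities": joint speeds; "joint_efforts": joint torques, N m; "position": TCP position; "tcp_rot": TCP orientation; "contact_force": force on the tool from outside, world axes, zero at the start; "ft_torque": the same for the moment, N m; "grip_width": finger opening in m; "grip_force": force on a finger pad.
Only numpy, scipy, OpenCV 4.12 (cv2) and the standard library are available. Lean on these libraries where they do the work, as an engineer would, in place of code of your own. Each camera call takes 0.05 s, during which the arm holds its last target. There are 200 camera calls.

### The job

Take every pulley from the wooden rack and set it on the balancing stand, one to each pair of rollers, and leave them all there, untouched, until all have stopped swinging with their balance weights hanging down. Then put them all back into the cradles of the rack, each with its weight still straight down and its thick flange towards the rack's handle, seated level in the cradle, and let go. Leave the tape, the bottle and the cutters where they are.

Things in the scene. Friction and masses are not known exactly. Their poses are not given: they have to be found in the camera images.
- pulley_a (a point): pulley A, all alike: metal belt pulley, two flanges of 64 mm diameter on a 30 mm hub, 48 mm long over the flat end faces, 0.45 kg; this point: on its axle, half-way along. A dark steel balance weight sits in the groove between the flanges, inside the rim. x axis: along the axle to the thick flange's end; z axis: straight away from the weight (up when the weight hangs down). None if absent.
- pulley_a_thick (a point): pulley A: centre of the outer face of its thick flange, 24 mm from the pulley's middle. That flange is 16 mm thick, the other 8 mm, the groove between them 24 mm wide. Grip a pulley across its end faces (48 mm), from above.
- pulley_b (a point): pulley B, all alike: metal belt pulley, two flanges of 64 mm diameter on a 30 mm hub, 48 mm long over the flat end faces, 0.45 kg; this point: on its axle, half-way along. A dark steel balance weight sits in the groove between the flanges, inside the rim. x axis: along the axle to the thick flange's end; z axis: straight away from the weight (up when the weight hangs down). None if absent.
- pulley_b_thick (a point): pulley B: centre of the outer face of its thick flange, 24 mm from the pulley's middle. That flange is 16 mm thick, the other 8 mm, the groove between them 24 mm wide. Grip a pulley across its end faces (48 mm), from above.
- pulley_c (a point): pulley C, all alike: metal belt pulley, two flanges of 64 mm diameter on a 30 mm hub, 48 mm long over the flat end faces, 0.45 kg; this point: on its axle, half-way along. A dark steel balance weight sits in the groove between the flanges, inside the rim. x axis: along the axle to the thick flange's end; z axis: straight away from the weight (up when the weight hangs down). None if absent.
- pulley_c_thick (a point): pulley C: centre of the outer face of its thick flange, 24 mm from the pulley's middle. That flange is 16 mm thick, the other 8 mm, the groove between them 24 mm wide. Grip a pulley across its end faces (48 mm), from above.
- pulley_d (a point): pulley D, all alike: metal belt pulley, two flanges of 64 mm diameter on a 30 mm hub, 48 mm long over the flat end faces, 0.45 kg; this point: on its axle, half-way along. A dark steel balance weight sits in the groove between the flanges, inside the rim. x axis: along the axle to the thick flange's end; z axis: straight away from the weight (up when the weight hangs down). None if absent.
- pulley_d_thick (a point): pulley D: centre of the outer face of its thick flange, 24 mm from the pulley's middle. That flange is 16 mm thick, the other 8 mm, the groove between them 24 mm wide. Grip a pulley across its end faces (48 mm), from above.
- pulley_a_body: pulley A itself; same origin and axes as the point in its middle
- pulley_b_body: pulley B itself; same origin and axes as the point in its middle
- pulley_c_body: pulley C itself; same origin and axes as the point in its middle
- pulley_d_body: pulley D itself; same origin and axes as the point in its middle
- stand: grey balancing stand, fixed on the 6 mm blue mat, 86x302 mm; origin under its centre. y axis along it, x axis across, parallel to the roller axles. Stations at y = -108, -36, 36, 108 mm: each a pair of free rollers (28 mm diameter, 62 mm long, 38 mm apart) that carries a pulley by its rims, axle along x, 72.9 mm above the origin. Side rails at x = +-36 mm, top 52 mm. A pulley swings 1 to 4 s.
- rack: plywood rack, loose on the desk, 86x302 mm, 1.6 kg; origin under its centre. y axis along it; x axis across it, away from the dark bar handle low on the side at x = -52 mm. V cradles at y = -108, -36, 36, 108 mm each hold a pulley, axle along x, 58 mm up, by friction at any angle. Side rails at x = +-36 mm, top 38 mm. The pulleys start here, one to a cradle, weights and thick flanges any way.
- tape: roll of masking tape, 70 mm diameter, 40 mm high, a bystander; origin under its centre
- bottle: white dropper bottle, 25 mm diameter, 104 mm high, a bystander; origin under its centre
- cutters: red-handled flush cutters lying flat, 132 mm long, a bystander; origin under the middle

How it is judged:
On the way:
1. all the pulleys sit on the roller stand at once, one to a pair of rollers, untouched and at rest, weights down (z of pulley_a in the frame of stand between 0.0699 and 0.0759 m and x of pulley_a in the frame of stand between -0.012 and 0.012 m and y of pulley_a in the frame of stand between -0.125 and 0.125 m and angle between the x axis of each of pulley_a, pulley_b, pulley_c, pulley_d and the x axis of stand, either way round below 0.15 rad and angle between each of pulley_a, pulley_b, pulley_c, pulley_d's own z axis and vertical below 0.26 rad and linear speed of each of pulley_a_body, pulley_b_body, pulley_c_body, pulley_d_body below 0.02 m/s and angular speed of each of pulley_a_body, pulley_b_body, pulley_c_body, pulley_d_body below 0.25 rad/s and contact force between each of pulley_a_body, pulley_b_body, pulley_c_body, pulley_d_body and the arm below 0.1 N and contact force between each of pulley_a_body, pulley_b_body, pulley_c_body, pulley_d_body and the fingers below 0.1 N and z of pulley_b in the frame of stand between 0.0699 and 0.0759 m and x of pulley_b in the frame of stand between -0.012 and 0.012 m and y of pulley_b in the frame of stand between -0.125 and 0.125 m and z of pulley_c in the frame of stand between 0.0699 and 0.0759 m and x of pulley_c in the frame of stand between -0.012 and 0.012 m and y of pulley_c in the frame of stand between -0.125 and 0.125 m and z of pulley_d in the frame of stand between 0.0699 and 0.0759 m and x of pulley_d in the frame of stand between -0.012 and 0.012 m and y of pulley_d in the frame of stand between -0.125 and 0.125 m), for 0.5 s.
At the end, for the whole second after the job is handed in: every pulley seated in a cradle of the rack (axle within 3 mm of its seated height, 12 mm of the rack's middle line and 0.15 rad of square), its weight within 0.26 rad (15 degrees) of straight down, its thick flange on the handle's side, at rest and let go (z of pulley_a in the frame of rack between 0.055 and 0.061 m and x of pulley_a in the frame of rack between -0.012 and 0.012 m and y of pulley_a in the frame of rack between -0.125 and 0.125 m and angle between the x axis of each of pulley_a, pulley_b, pulley_c, pulley_d and the x axis of rack, either way round below 0.15 rad and angle between each of pulley_a, pulley_b, pulley_c, pulley_d's own z axis and vertical below 0.26 rad and linear speed of each of pulley_a_body, pulley_b_body, pulley_c_body, pulley_d_body below 0.02 m/s and angular speed of each of pulley_a_body, pulley_b_body, pulley_c_body, pulley_d_body below 0.25 rad/s and contact force between each of pulley_a_body, pulley_b_body, pulley_c_body, pulley_d_body and the arm below 0.1 N and contact force between each of pulley_a_body, pulley_b_body, pulley_c_body, pulley_d_body and the fingers below 0.1 N and x of each of pulley_a_thick, pulley_b_thick, pulley_c_thick, pulley_d_thick in the frame of rack below -0.006 m and z of pulley_b in the frame of rack between 0.055 and 0.061 m and x of pulley_b in the frame of rack between -0.012 and 0.012 m and y of pulley_b in the frame of rack between -0.125 and 0.125 m and z of pulley_c in the frame of rack between 0.055 and 0.061 m and x of pulley_c in the frame of rack between -0.012 and 0.012 m and y of pulley_c in the frame of rack between -0.125 and 0.125 m and z of pulley_d in the frame of rack between 0.055 and 0.061 m and x of pulley_d in the frame of rack between -0.012 and 0.012 m and y of pulley_d in the frame of rack between -0.125 and 0.125 m and angle between rack's own z axis and vertical below 0.05 rad); the robot touches nothing.
It fails at once if the tape is pushed away (more than 40 mm) or knocked over (distance of tape from where it was at the start of the episode above 0.04 m or angle between tape's own z axis and vertical above 0.6 rad).
It fails at once if the bottle is pushed away (more than 40 mm) or knocked over (distance of bottle from where it was at the start of the episode above 0.04 m or angle between bottle's own z axis and vertical above 0.6 rad).
It fails at once if the cutters is pushed away (more than 40 mm) or knocked over (distance of cutters from where it was at the start of the episode above 0.04 m or angle between cutters's own z axis and vertical above 0.6 rad).
Of pulley_a_body, pulley_b_body, pulley_c_body, pulley_d_body only 3 to 4 are there at a start; the rules pass over those that are not, and their reading is None.
At some moment in a run one of rack may be knocked a few centimetres aside while the robot is not near it.
Once in a run the grip may slacken for a moment while it holds something.
It also fails if it takes over 210 s, if anything falls off the work surface, if the arm or the gripper's body presses on something with over 40 N, if the wrist force passes 120 N, or if a joint passes its speed limit or range.

## Working session

There is one attempt and no reset: what is moved stays moved. The work goes in short steps, Python scripts to look and compute and a shell command to move; the robot and the scene stay as the last step left them, time stands still between calls to the robot, and variables do not carry over. Pictures are saved under pics/ and viewed, at most 14 in all, crops included, and the job is handed in when it is done.

```bash
ls; mkdir -p pics; python3 - <<'E'
from rig import r,cams
import cv2
s=r.read_state(); print({k:(v if not hasattr(v,'__len__') else [round(float(x),3) for x in v]) for k,v in s.items()})
for n in ("scene","top"):
    f=cams.grab_frame(n); cv2.imwrite(f"pics/{n}0.png",f["frame"][:,:,::-1]); print(n,f["mtx"].tolist(),f["rvec"],f["tvec"])
E
```

```text
pics
{'time_s': 0.0, 'q': [-1.205, 0.69, -0.194, 1.566, 0.157, 0.902, -0.215], 'joint_velocities': [-0.001, 0.0, -0.001, 0.001, -0.001, -0.001, 0.001], 'joint_efforts': [0.001, -52.757, -1.267, -15.343, -0.053, 0.007, 0.0], 'position': [0.203, 0.59, 0.238], 'tcp_rot': [0.165, 0.986, -0.001, -0.0], 'contact_force': [-0.574, -0.455, -0.16], 'ft_torque': [-0.014, 0.128, -0.01], 'grip_force': 0.0, 'grip_width': 0.08816479784949571}
scene [[571.181725021291, 0.0, 327.5104575887519], [0.0, 571.181725021291, 249.8401584576092], [0.0, 0.0, 1.0]] [ 2.06967332 -0.43518112  0.24146549] [-0.51002693  0.15335811  1.03291157]
top [[470.8684349175871, 0.0, 317.2322853598073], [0.0, 470.8684349175871, 243.89794087553972], [0.0, 0.0, 1.0]] [ 2.17091823 -2.12900673  0.1560647 ] [-0.03097794  0.5618265   0.96159761]
```

View pics/scene0.png

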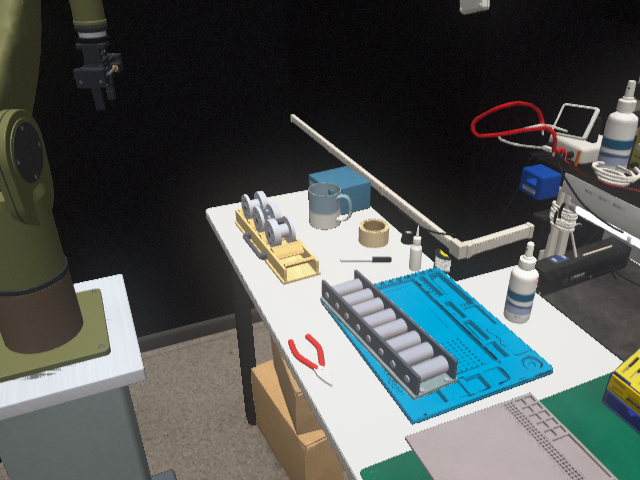

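View pics/top0.png

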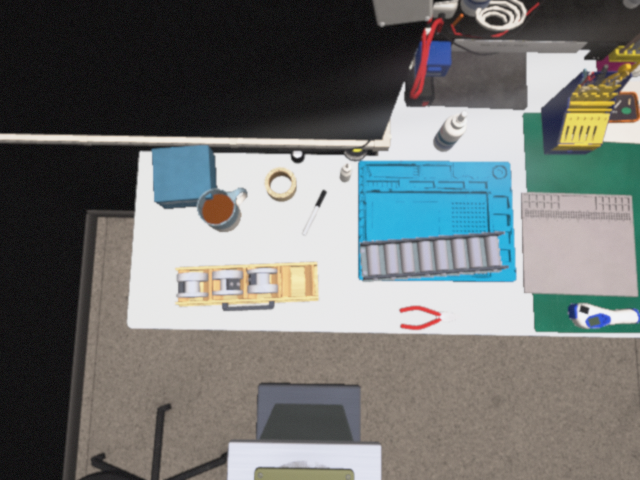

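The scene and top views show the rack with three pulleys in the left three cradles (top px 190,285; 228,283; 262,281), with the fourth cradle empty at (298,280). The handle is on the robot side at (247,306). The stand is empty and runs from (360,258) to (505,252). Next I'll measure coarse poses from the top view.

```bash
cat > h.py <<'E'
from rig import r,cams
import cv2, numpy as np
from scipy.spatial.transform import Rotation as R
def grab(n): return cams.grab_frame(n)
def plane(f,uv,z):
    "pixels -> world points on height z"
    uv=np.asarray(uv,float).reshape(-1,2); z=np.broadcast_to(z,len(uv))
    M=cv2.Rodrigues(np.array(f["rvec"]))[0]; t=np.array(f["tvec"]).ravel()
    c=-M.T@t; d=np.c_[(uv-[f["mtx"][0][2],f["mtx"][1][2]])/f["mtx"][0][0],np.ones(len(uv))]@M
    return c+d*((z-c[2])/d[:,2])[:,None]
def proj(f,P):
    return cv2.projectPoints(np.asarray(P,float).reshape(-1,3),np.array(f["rvec"]),np.array(f["tvec"]),np.array(f["mtx"]),None)[0].reshape(-1,2)
def rect(f,mask,z):
    c=max(cv2.findContours(mask.astype(np.uint8),cv2.RETR_EXTERNAL,cv2.CHAIN_APPROX_NONE)[0],key=cv2.contourArea)
    w=plane(f,c[:,0],z)[:,:2]*1000
    b=cv2.boxPoints(cv2.minAreaRect(w.astype(np.float32))); return c,b
def where(P,yaw_y):
    """tool shift (normalised) and turn rows to put TCP at P with tool y at world angle yaw_y (deg, mod 180 not applied)"""
    s=r.read_state(); Rt=R.from_quat(s["tcp_rot"]); p=np.array(s["position"])
    y=Rt.as_matrix()[:,1]; a=np.degrees(np.arctan2(y[1],y[0]))
    Z=np.array([[0,1,0],[1,0,0],[0,0,-1.]]) # tool y along world x, z down
    Rg=R.from_euler("z",yaw_y,degrees=True)*R.from_matrix(Z)
    turn=(Rt.inv()*Rg).as_rotvec()/0.12
    sh=Rt.inv().apply(np.array(P)-p)/0.04
    sg=Rg.inv().apply(np.array(P)-p)/0.04
    print("t",round(s["time_s"],2),"at",p.round(4),"yaw",a.round(1),"w",round(s["grip_width"],4),"gf",round(s["grip_force"],1),"q7",round(s["q"][6],2),"| turn",turn.round(2),"shift",sh.round(2),"shift after turn",sg.round(2))
E
python3 - <<'E'
from h import *
f=grab("top"); hsv=cv2.cvtColor(f["frame"],cv2.COLOR_RGB2HSV); I=f["frame"]
m=(hsv[...,0]>12)&(hsv[...,0]<28)&(hsv[...,1]>70)&(hsv[...,2]>90); m[:250]=0; m[310:]=0; m[:,:150]=0;m[:,330:]=0
m=cv2.morphologyEx(m.astype(np.uint8),cv2.MORPH_CLOSE,np.ones((15,15)))
c,b=rect(f,m,0.036); print("rack",b.round(),b.mean(0))
m2=((hsv[...,1]<60)&(hsv[...,2]<225)).astype(np.uint8); m2[:228]=0;m2[285:]=0;m2[:,:350]=0;m2[:,515:]=0
m2=cv2.morphologyEx(m2,cv2.MORPH_OPEN,np.ones((3,3)))
m2=cv2.morphologyEx(m2,cv2.MORPH_CLOSE,np.ones((9,9)))
c2,b2=rect(f,m2,0.058); print("stand",b2.round(),b2.mean(0))
a=I[225:320,150:345].copy(); a=cv2.resize(a,None,fx=4,fy=4,interpolation=cv2.INTER_CUBIC)
J=I.copy(); cv2.drawContours(J,[c2],-1,(255,0,0),1); J=cv2.resize(J[220:290,345:520],None,fx=4,fy=4)[:, :780]; a=a[:320]
a=cv2.copyMakeBorder(a,0,0,0,max(0,780-a.shape[1]),cv2.BORDER_CONSTANT)[:,:780]
cv2.imwrite("pics/z1.png",np.vstack([a,J[:280]])[:,:,::-1])
print(plane(f,[[281,184],[346,173],[400,310],[440,320],[420,312]],0.02))
print(proj(f,[[0.2,.59,.24],[0,0,0],[.5,0,0],[.5,.3,0]]))
E
```

```text
rack [[427. 271.]
 [445. -23.]
 [523. -18.]
 [506. 276.]] [475.17    126.46511]
stand [[ 479. -116.]
 [ 508. -409.]
 [ 594. -401.]
 [ 565. -107.]] [ 536.5681  -258.24857]Traceback (most recent call last):
  File "<stdin>", line 13, in <module>
    return _nx.concatenate(arrs, 0, dtype=dtype, casting=casting)
           ~~~~~~~~~~~~~~~^^^^^^^^^^^^^^^^^^^^^^^^^^^^^^^^^^^^^^^
ValueError: all the input array dimensions except for the concatenation axis must match exactly, but along dimension 1, the array at index 0 has size 780 and the array at index 1 has size 700
```

```bash
python3 - <<'E'
from h import *
f=grab("top"); I=f["frame"]
a=cv2.resize(I[245:315,160:335],None,fx=4,fy=4,interpolation=cv2.INTER_CUBIC)
f=grab("scene"); I=f["frame"]
b=cv2.resize(I[182:282,200:330],None,fx=3,fy=3,interpolation=cv2.INTER_CUBIC)
b=cv2.copyMakeBorder(b,0,0,0,700-b.shape[1],cv2.BORDER_CONSTANT)
cv2.imwrite("pics/z1.png",np.vstack([a,b])[:,:,::-1])
where([.475,.126,.26],3.5)
E
```

```text
t 0.25 at [0.2035 0.5907 0.2384] yaw 71.0 w 0.0883 gf 0.0 q7 -0.22 | turn [-0.01  0.    9.82] shift [-10.2   -8.77  -0.53] shift after turn [-12.01   6.07  -0.54]
```

View pics/z1.png

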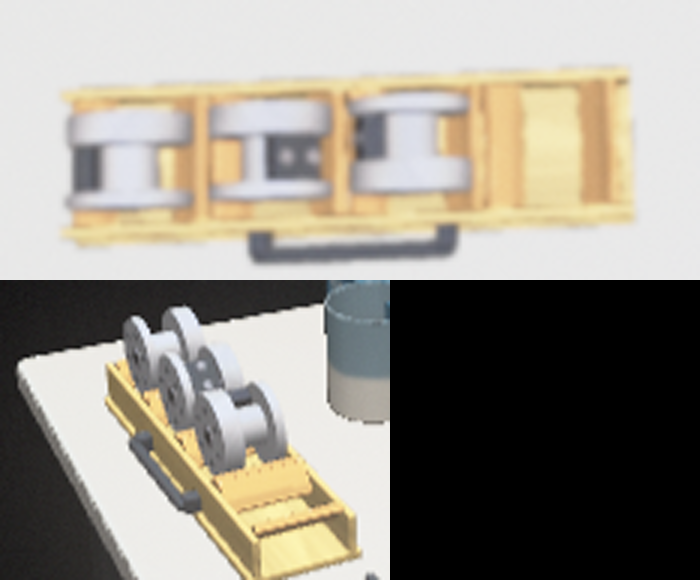

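The crop shows the left and middle pulleys (cradles y=+108 and +36) with their thick flange on the far side, so both must be turned around. The third (y=−36) already has its thick flange towards the handle. Moving over the rack now.

```bash

python3 -m crank '{"translation":[[0,0,0],[0,0,0],[0,0,0],[0,0,0],[0,0,0]],"turn":[[0,0,0.98],[0,0,0.98],[0,0,0.98],[0,0,0.98],[0,0,0.98]],"claw":[-1,-1,-1,-1,-1]}' 30
python3 -m crank '{"translation":[[0,0,0],[0,0,0],[0,0,0],[0,0,0],[0,0,0]],"turn":[[0,0,0.98],[0,0,0.98],[0,0,0.98],[0,0,0.98],[0,0,0.98]],"claw":[-1,-1,-1,-1,-1]}' >/dev/null
python3 -m crank '{"translation":[[-1,0.5,0],[-1,0.5,0],[-1,0.5,0],[-1,0.5,0],[-1,0.5,0]],"turn":[[0,0,0],[0,0,0],[0,0,0],[0,0,0],[0,0,0]],"claw":[-1,-1,-1,-1,-1]}' >/dev/null
python3 -m crank '{"translation":[[-1,0.5,0],[-1,0.5,0],[-1,0.5,0],[-1,0.5,0],[-1,0.5,0]],"turn":[[0,0,0],[0,0,0],[0,0,0],[0,0,0],[0,0,0]],"claw":[-1,-1,-1,-1,-1]}' >/dev/null
python3 -m crank '{"translation":[[-1,0.5,0],[-1,0.5,0],[0,0,0],[0,0,0]],"turn":[[0,0,0],[0,0,0],[0,0,0],[0,0,0]],"claw":[-1,-1,-1,-1]}' 
python3 - <<'E'
from h import *
where([.475,.126,.26],3.5); print(np.round(r.read_state()["q"],2))
f=grab("wrist"); cv2.imwrite("pics/w1.png",f["frame"][:,:,::-1]); print(plane(f,[[0,0],[639,0],[639,479],[0,479],[320,240]],0).round(3))
E
```

```text
time_s: 0.75
position: [0.2034, 0.5908, 0.2386]
tcp_rot: [0.446, 0.895, -0.0, -0.0]
contact_force: [0.1, 0.4, -0.1]
grip_width: 0.088
grip_force: 0.0
time_s: 2.65
position: [0.4736, 0.1261, 0.2387]
tcp_rot: [0.686, 0.728, 0.0, -0.0]
contact_force: [-0.4, 0.9, -0.1]
grip_width: 0.0881
grip_force: 0.0
t 2.65 at [0.4736 0.1261 0.2387] yaw 3.4 w 0.0881 gf 0.0 q7 -0.24 | turn [-0.   -0.   -0.01] shift [-0.    0.03 -0.53] shift after turn [-0.    0.03 -0.53]
[-0.4   0.52  0.07  1.97 -0.05  0.66 -0.24]
[[ 0.178  0.282  0.   ]
 [ 0.747  0.316  0.   ]
 [ 0.936 -0.25   0.   ]
 [ 0.058 -0.303  0.   ]
 [ 0.477  0.072  0.   ]]
```

View pics/w1.png

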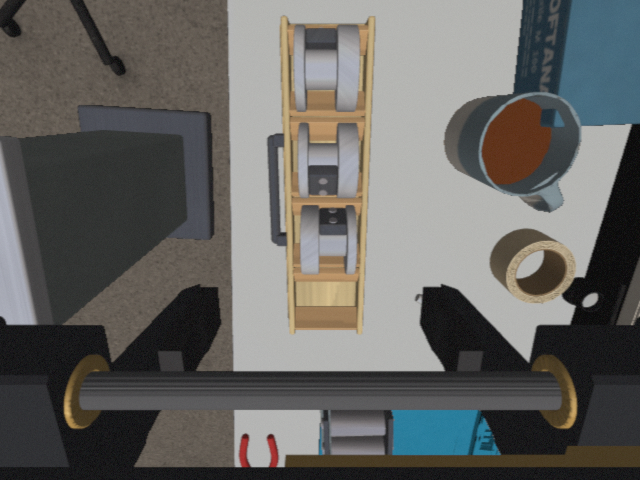

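The wrist view agrees. A (px 325,65) and B (328,160) have their thick flange on the right, away from the handle, and C (328,238) has its thick flange on the left. Next I'll refine the rack pose from the plywood mask.

```bash
cat >> h.py <<'E'
def rack(f,roi=None):
    "rack outline from plywood colour, corners cast on the rail tops"
    hsv=cv2.cvtColor(f["frame"],cv2.COLOR_RGB2HSV)
    m=((hsv[...,0]>10)&(hsv[...,0]<28)&(hsv[...,1]>60)&(hsv[...,2]>90)).astype(np.uint8)
    if roi: k=np.zeros_like(m); k[roi[1]:roi[3],roi[0]:roi[2]]=1; m*=k
    m=cv2.morphologyEx(m,cv2.MORPH_OPEN,np.ones((2,2)))
    m=cv2.morphologyEx(m,cv2.MORPH_CLOSE,np.ones((25,25)))
    c,b=rect(f,m,0.038); ctr=b.mean(0); 
    e=[b[1]-b[0],b[2]-b[1]]; e.sort(key=np.linalg.norm); l=e[1] if e[1][1]>0 else -e[1]
    yaw=np.degrees(np.arctan2(-l[0],l[1]))
    print("rack ctr",ctr.round(1),"yaw",yaw.round(2),"size",np.linalg.norm(e,axis=1).round(1)); return ctr,yaw
def stations(ctr,yaw):
    c,s=np.cos(np.radians(yaw)),np.sin(np.radians(yaw))
    for y in (108,36,-36,-108): print(y,(np.array(ctr)+y*np.array([-s,c])).round(1))
E
python3 - <<'E'
from h import *
f=grab("wrist"); c,y=rack(f,(240,0,400,345)); stations(c,y)
print(plane(f,[[281,16],[376,17],[362,332],[291,332]],.038).round(4))
# pulley mid: outer edges of flanges at top height ~ axle
print(plane(f,[[294,65],[360,65],[299,160],[358,160],[301,240],[357,240]],.07).round(4))
f=grab("top"); c,y=rack(f,(150,250,330,310))
E
```

```text
rack ctr [479.6 128.7] yaw 3.42 size [ 78.  299.8]
108 [473.2 236.5]
36 [477.5 164.6]
-36 [481.8  92.8]
-108 [486.1  20.9]
[[ 0.4313  0.2782  0.038 ]
 [ 0.5086  0.2823  0.038 ]
 [ 0.5264 -0.0137  0.038 ]
 [ 0.451  -0.0185  0.038 ]]
[[0.4456 0.2392 0.07  ]
 [0.4962 0.2424 0.07  ]
 [0.4528 0.1673 0.07  ]
 [0.5015 0.1704 0.07  ]
 [0.4577 0.0972 0.07  ]
 [0.5073 0.1004 0.07  ]]
rack ctr [477.   60.4] yaw 3.43 size [ 80.2 166.3]
```

```bash

python3 -m crank '{"translation":[[0.92,0.05,0],[0.92,0.05,0],[0.92,0.05,0],[0,0,0.8],[0,0,0.8]],"turn":[[0,0,0],[0,0,0],[0,0,0],[0,0,0],[0,0,0]],"claw":[-1,-1,-1,-1,-1]}' >/dev/null
python3 -m crank '{"translation":[[0,0,0.8],[0,0,0.8],[0,0,0.8],[0,0,0.6],[0,0,0]],"turn":[[0,0,0],[0,0,0],[0,0,0],[0,0,0],[0,0,0]],"claw":[-1,-1,-1,-1,-1]}' 30
python3 -c "
from h import *
where([.473,.2365,.046],3.4)"
```

```text
time_s: 3.8
position: [0.4694, 0.2385, 0.0521]
tcp_rot: [0.683, 0.73, -0.003, -0.001]
contact_force: [-0.0, 0.6, 0.7]
grip_width: 0.0881
grip_force: 0.0
t 3.8 at [0.4694 0.2385 0.0521] yaw 3.8 w 0.0881 gf 0.0 q7 -0.4 | turn [-0.05  0.01  0.06] shift [-0.05  0.09  0.15] shift after turn [-0.05  0.09  0.15]
```

```bash

python3 -m crank '{"translation":[[-0.05,0.06,0.15],[0,0,0],[0,0,0],[0,0,0],[0,0,0]],"turn":[[-0.05,0,0.06],[0,0,0],[0,0,0],[0,0,0],[0,0,0]],"claw":[-1,0.3,0.6,1,1]}' 30
python3 -m crank '{"translation":[[0,0,0],[0,0,0],[0,0,0],[0,0,0],[0,0,0]],"turn":[[0,0,0],[0,0,0],[0,0,0],[0,0,0],[0,0,0]],"claw":[1,1,1,1,1]}' 40
python3 -c "
from h import *
where([.473,.2365,.046],3.4)"
```

```text
time_s: 4.3
position: [0.4752, 0.236, 0.0494]
tcp_rot: [0.687, 0.727, 0.003, 0.002]
contact_force: [0.1, 0.6, -0.1]
grip_width: 0.0587
grip_force: 0.0
time_s: 4.8
position: [0.4722, 0.2356, 0.0489]
tcp_rot: [0.687, 0.727, 0.0, 0.001]
contact_force: [-5.3, 0.0, 6.4]
grip_width: 0.0478
grip_force: 40.0
t 4.8 at [0.4722 0.2356 0.0489] yaw 3.3 w 0.0478 gf 40.0 q7 -0.4 | turn [ 0.01  0.01 -0.02] shift [0.02 0.02 0.07] shift after turn [0.02 0.02 0.07]
```

```bash

python3 -m crank '{"translation":[[0,0,-0.5],[0,0,-1],[0,0,-1],[0,0,-1],[0,0,-0.7]],"turn":[[0,0,0],[0,0,0],[0,0,0],[0,0,0],[0,0,0]],"claw":[1,1,1,1,1]}' 45
python3 -m crank '{"translation":[[-0.5,0.06,0],[-1,0.06,0],[-1,0.06,0],[-1,0.06,0],[-1,0.06,0]],"turn":[[0,0,0],[0,0,0],[0,0,0],[0,0,0],[0,0,0]],"claw":[1,1,1,1,1]}' >/dev/null
python3 -m crank '{"translation":[[-1,0.06,0],[-1,0.06,0],[-1,0.06,0],[-1,0.06,0],[-1,0.06,0]],"turn":[[0,0,0],[0,0,0],[0,0,0],[0,0,0],[0,0,0]],"claw":[1,1,1,1,1]}' |grep -E "pos|grip"
python3 -m crank '{"translation":[[-1,0.06,0],[-1,0.06,0],[-1,0.06,0],[-1,0.06,0],[-0.5,0.06,0]],"turn":[[0,0,0],[0,0,0],[0,0,0],[0,0,0],[0,0,0]],"claw":[1,1,1,1,1]}' |grep -E "pos|grip"
python3 -m crank '{"translation":[[0,0,0],[0,0,0],[0,0,0]],"turn":[[0,0,0],[0,0,0],[0,0,0]],"claw":[1,1,1]}' >/dev/null
python3 - <<'E'
from h import *
where([.547,-.3655,.21],5.6)
f=grab("wrist"); cv2.imwrite("pics/w2.png",f["frame"][:,:,::-1])
E
```

```text
time_s: 5.3
position: [0.4738, 0.2355, 0.2187]
tcp_rot: [0.687, 0.727, 0.003, 0.002]
contact_force: [0.7, 0.1, -5.7]
grip_width: 0.0478
grip_force: 45.0
position: [0.518, -0.1439, 0.2161]
grip_width: 0.0477
grip_force: 45.0
position: [0.5389, -0.3267, 0.2158]
grip_width: 0.0476
grip_force: 45.0
t 7.1 at [ 0.5407 -0.3194  0.2161] yaw 3.3 w 0.0479 gf 45.0 q7 0.51 | turn [ 0.04 -0.02 -0.33] shift [-1.16  0.09  0.15] shift after turn [-1.16  0.04  0.15]
```

View pics/w2.png

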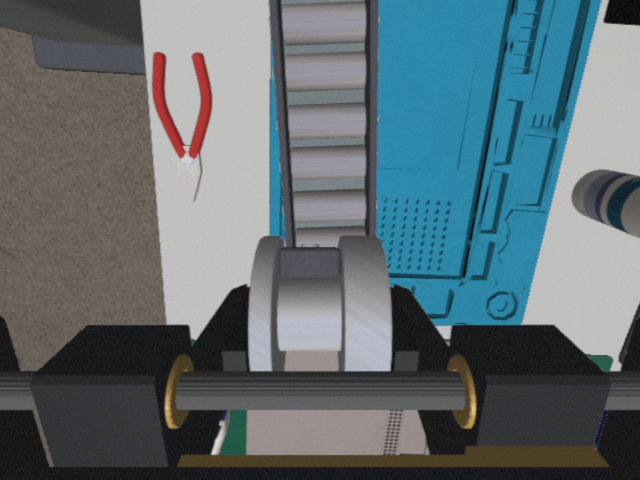

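```bash
python3 - <<'E'
from h import *
f=grab("wrist"); g=cv2.cvtColor(f["frame"],cv2.COLOR_RGB2GRAY).astype(int); print(g[0:245,318].tolist())
for row in (25,75,120,162): print(row,g[row,262:392].tolist())
print(plane(f,[[325,20],[325,72],[327,120],[328,161],[328,205]],.05).round(4))
E
```

```text
[127, 124, 120, 96, 101, 112, 121, 128, 131, 137, 137, 140, 148, 149, 149, 151, 151, 150, 153, 154, 149, 150, 151, 151, 154, 154, 150, 151, 150, 150, 145, 143, 144, 145, 145, 146, 140, 135, 131, 123, 117, 112, 98, 88, 105, 121, 125, 123, 124, 123, 123, 125, 121, 93, 99, 107, 116, 125, 132, 133, 139, 139, 146, 148, 149, 148, 150, 149, 152, 154, 152, 148, 151, 155, 153, 152, 152, 151, 149, 146, 144, 145, 146, 148, 139, 134, 129, 121, 114, 104, 102, 119, 123, 121, 121, 121, 119, 121, 124, 120, 122, 120, 119, 103, 81, 91, 98, 107, 114, 124, 130, 134, 138, 139, 144, 149, 150, 151, 148, 153, 153, 153, 150, 151, 151, 155, 156, 152, 150, 148, 146, 143, 147, 147, 142, 136, 126, 116, 112, 124, 125, 126, 124, 123, 126, 120, 77, 81, 91, 96, 102, 114, 121, 127, 134, 140, 141, 144, 148, 153, 151, 151, 151, 151, 153, 146, 148, 153, 152, 152, 151, 149, 145, 144, 147, 147, 141, 125, 117, 128, 132, 131, 130, 130, 132, 131, 127, 130, 129, 126, 76, 73, 86, 94, 98, 108, 111, 120, 129, 134, 138, 141, 141, 149, 149, 151, 152, 152, 153, 151, 149, 150, 154, 153, 152, 149, 147, 144, 147, 139, 128, 121, 130, 1
[... 2069 characters left out ...]
117, 115, 120, 139, 133, 97, 83, 82, 79, 81, 77, 67, 50, 40, 50, 108, 140, 149, 146, 148, 150, 151, 149, 149, 147, 149, 149, 153, 151, 150, 150, 150, 150, 150, 152, 151, 151, 148, 148, 150, 151, 152, 150, 151, 152, 152, 152, 152, 151, 153, 151, 150, 152, 152, 152, 151, 153, 151, 151, 151, 153, 153, 153, 153, 153, 154, 153, 154, 155, 154, 154, 153, 152, 153, 152, 154, 155, 153, 156, 154, 156, 155, 156, 154, 154, 154, 153, 154, 152, 151, 116, 55, 38, 45, 64, 80, 80, 78, 80, 82, 87, 126, 140, 120, 116, 115, 117, 115, 114, 114, 112, 116, 114, 112, 111, 116, 114]
[[ 0.537  -0.1759  0.05  ]
 [ 0.5392 -0.2112  0.05  ]
 [ 0.5429 -0.2463  0.05  ]
 [ 0.5458 -0.2785  0.05  ]
 [ 0.5482 -0.3156  0.05  ]]
```

```bash
python3 - <<'E'
from h import *
f=grab("wrist"); p=plane(f,[[323.4,22.5],[324.8,71.5],[326.5,121],[327.8,162],[329,205.5]],.038)[:,:2]*1000; print(p.round(1))
y=np.array([55+34,55,17,-17,-55]); 
k=np.polyfit(y,p[:,0],1),np.polyfit(y,p[:,1],1); print(k)
ctr=(k[0][1],k[1][1]); yaw=np.degrees(np.arctan2(-k[0][0],k[1][0])); print(ctr,yaw); stations(ctr,yaw)
# rail outer edges at z=.058
q=plane(f,[[269.5,25],[378,25],[274,75],[378,75],[277.5,120],[377,120],[280,162],[376,162]],.058)*1000; print(q.round(1)[:,:2].tolist())
E
```

```text
[[ 536.1 -175.6]
 [ 539.3 -210.1]
 [ 543.1 -247.8]
 [ 546.3 -281.3]
 [ 549.9 -319.4]]
(array([-9.57903642e-02,  5.44657538e+02]), array([   0.99660527, -264.57476698]))
(np.float64(544.6575377751162), np.float64(-264.57476697938966)) 5.490213128352016
108 [ 534.3 -157.1]
36 [ 541.2 -228.7]
-36 [ 548.1 -300.4]
-108 [ 555.  -372.1]
[[497.4, -183.3], [575.5, -178.7], [501.3, -216.5], [579.0, -211.9], [504.6, -248.6], [581.7, -244.2], [507.4, -280.8], [584.3, -276.4]]
```

The wrist view shows the cutters and the stand rollers, with pulley A held at (320,310). A fit to five rollers puts the stand centre at (544.7, −264.6) mm with yaw 5.5°. I'll move A over station −108 and turn it half round.

```bash

python3 -m crank '{"translation":[[-0.7,0.14,0],[-0.63,0.14,0],[0,0,0],[0,0,0],[0,0,0]],"turn":[[0,0,0],[0,0,0],[0,0,0.5],[0,0,1],[0,0,1]],"claw":[1,1,1,1,1]}' >/dev/null
for i in 1 2 3 4; do python3 -m crank '{"translation":[[0,0,0],[0,0,0],[0,0,0],[0,0,0],[0,0,0]],"turn":[[0,0,1],[0,0,1],[0,0,1],[0,0,1],[0,0,1]],"claw":[1,1,1,1,1]}' | grep -E "rot|width"; done
python3 -m crank '{"translation":[[0,0,0],[0,0,0],[0,0,0],[0,0,0],[0,0,0]],"turn":[[0,0,1],[0,0,1],[0,0,1],[0,0,0.3],[0,0,0]],"claw":[1,1,1,1,1]}'
python3 -c "
from h import *
where([.555,-.372,.216],-174.5)"
```

```text
tcp_rot: [0.935, 0.354, 0.003, 0.0]
grip_width: 0.0479
tcp_rot: [0.998, 0.062, 0.003, -0.001]
grip_width: 0.048
tcp_rot: [0.972, -0.236, 0.003, -0.002]
grip_width: 0.0479
tcp_rot: [0.859, -0.512, 0.002, -0.003]
grip_width: 0.0476
time_s: 10.25
position: [0.5557, -0.3728, 0.2166]
tcp_rot: [0.743, -0.669, 0.002, -0.003]
contact_force: [-0.3, 0.4, -5.3]
grip_width: 0.0473
grip_force: 45.0
t 10.25 at [ 0.5557 -0.3728  0.2166] yaw -174.0 w 0.0473 gf 45.0 q7 -1.9 | turn [-0.05  0.01  0.07] shift [-0.02  0.02  0.01] shift after turn [-0.02  0.02  0.01]
```

```bash

python3 -m crank '{"translation":[[0,0,0.8],[0,0,1],[0,0,1],[0,0,0.6],[0,0,0]],"turn":[[-0.05,0,0.07],[0,0,0],[0,0,0],[0,0,0],[0,0,0]],"claw":[1,1,1,1,1]}' >/dev/null
python3 -m crank '{"translation":[[0,0,0.1],[0,0,0.08],[0,0,0.0],[0,0,0]],"turn":[[0,0,0],[0,0,0],[0,0,0],[0,0,0]],"claw":[1,1,1,1]}'
python3 -c "
from h import *
where([.555,-.372,.070],-174.5)"
```

```text
time_s: 11.15
position: [0.556, -0.3744, 0.0749]
tcp_rot: [0.739, -0.673, 0.001, -0.0]
contact_force: [-0.2, 0.2, -4.9]
grip_width: 0.0473
grip_force: 45.0
t 11.15 at [ 0.556  -0.3744  0.0749] yaw -174.6 w 0.0473 gf 45.0 q7 -1.8 | turn [-0.01 -0.01 -0.02] shift [-0.06  0.02  0.12] shift after turn [-0.06  0.02  0.12]
```

```bash

python3 -m crank '{"translation":[[-0.06,0.02,0.03],[0,0,0.04],[0,0,0.03],[0,0,0]],"turn":[[0,0,0],[0,0,0],[0,0,0],[0,0,0]],"claw":[1,1,1,1]}'
python3 -m crank '{"translation":[[0,0,0.04],[0,0,0]],"turn":[[0,0,0],[0,0,0]],"claw":[1,1]}'
```

```text
time_s: 11.55
position: [0.5545, -0.3711, 0.0703]
tcp_rot: [0.739, -0.673, -0.0, -0.0]
contact_force: [-0.7, 2.0, 1.3]
grip_width: 0.0478
grip_force: 45.0
time_s: 11.75
position: [0.5545, -0.3708, 0.0699]
tcp_rot: [0.739, -0.673, -0.0, -0.001]
contact_force: [-3.5, 6.3, 10.5]
grip_width: 0.048
grip_force: 45.0
```

```bash

python3 -m crank '{"translation":[[0,0,-0.04],[0,0,0],[0,0,0],[0,0,0],[0,0,0]],"turn":[[0,0,0],[0,0,0],[0,0,0],[0,0,0],[0,0,0]],"claw":[1,0,-0.5,-1,-1]}' | grep -E "pos|force|width"
python3 -m crank '{"translation":[[0,0,-0.7],[0,0,-0.7],[0,0,-0.7],[0,0,-0.7],[0,0,-0.7]],"turn":[[0,0,0],[0,0,0],[0,0,0],[0,0,0],[0,0,0]],"claw":[-1,-1,-1,-1,-1]}' | grep -E "pos|force|width"
python3 - <<'E'
from h import *
where([.4775,.1646,.21],3.4)
f=grab("scene"); g=grab("top")
a=cv2.resize(f["frame"][260:420,300:480],None,fx=3,fy=3); b=cv2.resize(g["frame"][220:300,430:530],None,fx=2.6,fy=6)[:480]
cv2.imwrite("pics/z2.png",np.hstack([a,cv2.resize(g["frame"][220:300,440:520],(240,480))])[:,:,::-1])
E
```

```text
position: [0.5545, -0.3725, 0.0698]
contact_force: [0.6, 0.3, 0.0]
grip_width: 0.0694
grip_force: 0.0
position: [0.5543, -0.3721, 0.2109]
contact_force: [0.6, -0.2, 0.5]
grip_width: 0.0879
grip_force: 0.0
t 12.75 at [ 0.5543 -0.3721  0.2109] yaw -174.7 w 0.0879 gf 0.0 q7 -1.91 | turn [ 1.00e-02 -0.00e+00 -2.59e+01] shift [-1.354e+01  6.700e-01  1.000e-02] shift after turn [13.51 -1.12  0.02]
```

View pics/z2.png

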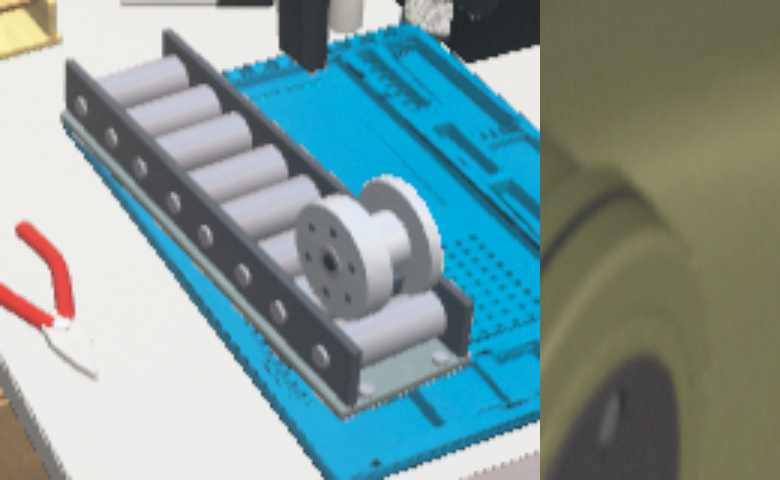

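Pulley A is seated at the near-end station (scene crop 360,250), thick flange towards the robot. Now turning back and fetching B.

```bash

for i in 1 2 3 4 5; do python3 -m crank '{"translation":[[0,0,0],[0,0,0],[0,0,0],[0,0,0],[0,0,0]],"turn":[[0,0,-1],[0,0,-1],[0,0,-1],[0,0,-1],[0,0,-1]],"claw":[-1,-1,-1,-1,-1]}' >/dev/null; done
python3 -m crank '{"translation":[[0,0,0],[0.5,-0.08,0],[1,-0.08,0],[1,-0.08,0],[1,-0.08,0]],"turn":[[0,0,-0.9],[0,0,0],[0,0,0],[0,0,0],[0,0,0]],"claw":[-1,-1,-1,-1,-1]}' >/dev/null
python3 -m crank '{"translation":[[1,-0.08,0],[1,-0.08,0],[1,-0.08,0],[1,-0.08,0],[1,-0.08,0]],"turn":[[0,0,0],[0,0,0],[0,0,0],[0,0,0],[0,0,0]],"claw":[-1,-1,-1,-1,-1]}' >/dev/null
python3 -m crank '{"translation":[[1,-0.08,0],[1,-0.08,0],[1,-0.08,0],[1,-0.08,0],[0,0,0]],"turn":[[0,0,0],[0,0,0],[0,0,0],[0,0,0],[0,0,0]],"claw":[-1,-1,-1,-1,-1]}' >/dev/null
python3 -m crank '{"translation":[[0.5,-0.08,0],[0,0,0]],"turn":[[0,0,0],[0,0,0]],"claw":[-1,-1]}' >/dev/null
python3 - <<'E'
from h import *
f=grab("wrist"); c,y=rack(f,(200,0,420,345)); stations(c,y); where([.4775,.1646,.049],3.4)
cv2.imwrite("pics/w3.png",f["frame"][:,:,::-1])
E
```

```text
rack ctr [479.2 142.7] yaw 3.42 size [ 77.6 271.6]
108 [472.7 250.5]
36 [477.  178.7]
-36 [481.3 106.8]
-108 [485.6  34.9]
t 17.1 at [0.4785 0.1451 0.2092] yaw 3.5 w 0.0881 gf 0.0 q7 -0.27 | turn [-0.01  0.    0.02] shift [0.49 0.01 4.  ] shift after turn [0.49 0.   4.  ]
```

```bash

python3 -m crank '{"translation":[[0.49,0,0],[0,0,1],[0,0,1],[0,0,1],[0,0,0.6]],"turn":[[0,0,0],[0,0,0],[0,0,0],[0,0,0],[0,0,0]],"claw":[-1,-1,-1,-1,-1]}' >/dev/null
python3 -m crank '{"translation":[[0,0,0],[0,0,0.2],[0,0,0.2],[0,0,0],[0,0,0]],"turn":[[0,0,0],[0,0,0],[0,0,0],[0,0,0],[0,0,0]],"claw":[-1,-1,-1,-1,-1]}' | grep -E "force"
python3 -c "
from h import *
where([.4775,.1646,.049],3.4)"
```

```text
contact_force: [-0.8, 0.6, 0.3]
grip_force: 0.0
t 18.1 at [0.4781 0.1644 0.0503] yaw 3.4 w 0.0877 gf 0.0 q7 -0.29 | turn [ 0.01 -0.    0.  ] shift [ 0.01 -0.01  0.03] shift after turn [ 0.01 -0.01  0.03]
```

```bash

python3 -m crank '{"translation":[[0,0,0.03],[0,0,0],[0,0,0],[0,0,0],[0,0,0]],"turn":[[0,0,0],[0,0,0],[0,0,0],[0,0,0],[0,0,0]],"claw":[0.3,0.6,1,1,1]}' 45 | grep -E "pos|width"
python3 -m crank '{"translation":[[0,0,0],[0,0,0],[0,0,0],[0,0,0]],"turn":[[0,0,0],[0,0,0],[0,0,0],[0,0,0]],"claw":[1,1,1,1]}' | grep -E "pos|width|force"
python3 -m crank '{"translation":[[0,0,-0.5],[0,0,-1],[0,0,-1],[0,0,-1],[0,0,-0.7]],"turn":[[0,0,0],[0,0,0],[0,0,0],[0,0,0],[0,0,0]],"claw":[1,1,1,1,1]}'| grep -E "width|pos|force"
python3 -m crank '{"translation":[[-0.5,0.08,0],[-1,0.08,0],[-1,0.08,0],[-1,0.08,0],[-1,0.08,0]],"turn":[[0,0,0],[0,0,0],[0,0,0],[0,0,0],[0,0,0]],"claw":[1,1,1,1,1]}' | grep -E "width|pos"
python3 -m crank '{"translation":[[-1,0.08,0],[-1,0.08,0],[-1,0.08,0],[-1,0.08,0],[-1,0.08,0]],"turn":[[0,0,0],[0,0,0],[0,0,0],[0,0,0],[0,0,0]],"claw":[1,1,1,1,1]}' | grep -E "width|pos"
python3 -m crank '{"translation":[[-1,0.08,0],[-1,0.08,0],[-0.2,0.1,0],[0,0,0],[0,0,0]],"turn":[[0,0,0],[0,0,0],[0,0,0],[0,0,0],[0,0,0]],"claw":[1,1,1,1,1]}' | grep -E "width|pos"
for i in 1 2 3 4 5; do python3 -m crank '{"translation":[[0,0,0],[0,0,0],[0,0,0],[0,0,0],[0,0,0]],"turn":[[0,0,1],[0,0,1],[0,0,1],[0,0,1],[0,0,1]],"claw":[1,1,1,1,1]}' | grep -E "width"; done
python3 -m crank '{"translation":[[0,0,0],[0,0,0],[0,0,0]],"turn":[[0,0,0.9],[0,0,0],[0,0,0]],"claw":[1,1,1]}' |grep force
python3 -c "
from h import *
where([.5481,-.3004,.07],-174.5)"
```

```text
position: [0.4777, 0.1644, 0.0485]
grip_width: 0.0503
position: [0.4776, 0.1644, 0.0485]
contact_force: [-0.2, -0.3, 1.4]
grip_width: 0.0474
grip_force: 45.0
position: [0.4774, 0.1642, 0.2182]
contact_force: [1.0, 0.5, -5.0]
grip_width: 0.0477
grip_force: 45.0
position: [0.5032, -0.0159, 0.2157]
grip_width: 0.0473
position: [0.5309, -0.2143, 0.2154]
grip_width: 0.0476
position: [0.5471, -0.2981, 0.2154]
grip_width: 0.0475
grip_width: 0.0474
grip_width: 0.0476
grip_width: 0.0476
grip_width: 0.0478
grip_width: 0.0476
contact_force: [0.1, 0.3, -4.0]
grip_force: 45.0
t 23.8 at [ 0.5481 -0.2981  0.216 ] yaw -174.4 w 0.0477 gf 45.0 q7 -1.92 | turn [0.   0.02 0.01] shift [0.07 0.   3.65] shift after turn [0.06 0.   3.65]
```

```bash

python3 -m crank '{"translation":[[0.06,0,0.8],[0,0,1],[0,0,1],[0,0,0.6],[0,0,0]],"turn":[[0,0.02,0],[0,0,0],[0,0,0],[0,0,0],[0,0,0]],"claw":[1,1,1,1,1]}' >/dev/null
python3 -m crank '{"translation":[[0,0,0.1],[0,0,0.03],[0,0,0.0],[0,0,0]],"turn":[[0,0,0],[0,0,0],[0,0,0],[0,0,0]],"claw":[1,1,1,1]}' |grep -E "pos|force"
python3 -c "
from h import *
where([.5481,-.3004,.0705],-174.5)"
```

```text
position: [0.5486, -0.3033, 0.0765]
contact_force: [-0.0, 0.0, -5.2]
grip_force: 45.0
t 24.7 at [ 0.5486 -0.3033  0.0765] yaw -174.6 w 0.0477 gf 45.0 q7 -1.8 | turn [-0.01 -0.03 -0.02] shift [-0.07  0.01  0.15] shift after turn [-0.07  0.01  0.15]
```

```bash

python3 -m crank '{"translation":[[-0.07,0.01,0.05],[0,0,0.05],[0,0,0.05],[0,0,0]],"turn":[[0,0,0],[0,0,0],[0,0,0],[0,0,0]],"claw":[1,1,1,1]}' | grep -E "pos|force"
python3 -m crank '{"translation":[[0,0,0.02],[0,0,0]],"turn":[[0,0,0],[0,0,0]],"claw":[1,1]}' | grep -E "pos|force"
```

```text
position: [0.5474, -0.2994, 0.0696]
contact_force: [-0.0, 2.8, 0.8]
grip_force: 45.0
position: [0.5474, -0.2994, 0.0694]
contact_force: [-2.7, 4.2, 6.6]
grip_force: 45.0
```

```bash

python3 -m crank '{"translation":[[0,0,-0.04],[0,0,0],[0,0,0],[0,0,0],[0,0,0]],"turn":[[0,0,0],[0,0,0],[0,0,0],[0,0,0],[0,0,0]],"claw":[1,0,-0.5,-1,-1]}' | grep -E "pos|force|width"
python3 -m crank '{"translation":[[0,0,-0.7],[0,0,-0.7],[0,0,-0.7],[0,0,-0.7],[0,0,-0.7]],"turn":[[0,0,0],[0,0,0],[0,0,0],[0,0,0],[0,0,0]],"claw":[-1,-1,-1,-1,-1]}' | grep -E "pos|force|width"
for i in 1 2 3 4 5; do python3 -m crank '{"translation":[[0,0,0],[0,0,0],[0,0,0],[0,0,0],[0,0,0]],"turn":[[0,0,-1],[0,0,-1],[0,0,-1],[0,0,-1],[0,0,-1]],"claw":[-1,-1,-1,-1,-1]}' >/dev/null; done
python3 -m crank '{"translation":[[0,0,0],[0.5,-0.1,0],[1,-0.1,0],[1,-0.1,0],[1,-0.1,0]],"turn":[[0,0,-0.9],[0,0,0],[0,0,0],[0,0,0],[0,0,0]],"claw":[-1,-1,-1,-1,-1]}' >/dev/null
python3 -m crank '{"translation":[[1,-0.1,0],[1,-0.1,0],[1,-0.1,0],[1,-0.1,0],[1,-0.1,0]],"turn":[[0,0,0],[0,0,0],[0,0,0],[0,0,0],[0,0,0]],"claw":[-1,-1,-1,-1,-1]}' >/dev/null
python3 -m crank '{"translation":[[1,-0.1,0],[0.4,-0.1,0],[0,0,0],[0,0,0]],"turn":[[0,0,0],[0,0,0],[0,0,0],[0,0,0]],"claw":[-1,-1,-1,-1]}' >/dev/null
python3 - <<'E'
from h import *
f=grab("wrist"); c,y=rack(f,(200,0,420,345)); where([.4818,.0928,.049],3.4)
print(plane(f,[[320,0]],.038)); cv2.imwrite("pics/w4.png",f["frame"][:,:,::-1])
E
```

```text
position: [0.5475, -0.3009, 0.0704]
contact_force: [0.8, 0.2, 0.7]
grip_width: 0.0698
grip_force: 0.0
position: [0.5472, -0.3001, 0.2115]
contact_force: [1.2, -0.1, 0.4]
grip_width: 0.0883
grip_force: 0.0
rack ctr [480.9 113.4] yaw 3.41 size [ 77.5 269.4]
t 30.25 at [0.4803 0.0909 0.2093] yaw 3.3 w 0.0878 gf 0.0 q7 -0.2 | turn [ 0.01  0.03 -0.02] shift [0.06 0.04 4.01] shift after turn [0.04 0.04 4.01]
[[0.47098747 0.24768988 0.038     ]]
```

View pics/w4.png

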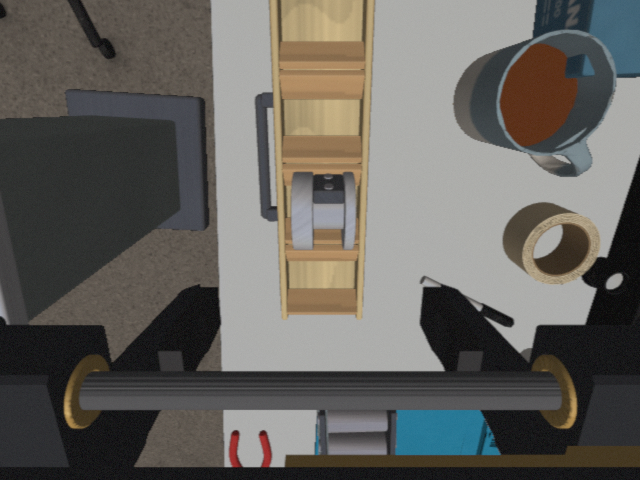

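The rack is unmoved, and C at (323,210) still has its thick flange on the left. Picking C.

```bash

python3 -m crank '{"translation":[[0.05,0.04,0],[0,0,1],[0,0,1],[0,0,1],[0,0,0.6]],"turn":[[0,0,0],[0,0,0],[0,0,0],[0,0,0],[0,0,0]],"claw":[-1,-1,-1,-1,-1]}' >/dev/null
python3 -m crank '{"translation":[[0,0,0],[0,0,0.2],[0,0,0.22],[0,0,0],[0,0,0]],"turn":[[0,0,0],[0,0,0],[0,0,0],[0,0,0],[0,0,0]],"claw":[-1,-1,-1,-1,-1]}' | grep -E "pos|force"
python3 -m crank '{"translation":[[0,0,0],[0,0,0],[0,0,0],[0,0,0],[0,0,0]],"turn":[[0,0,0],[0,0,0],[0,0,0],[0,0,0],[0,0,0]],"claw":[0.3,0.6,1,1,1]}' 45 | grep -E "pos|width"
python3 -m crank '{"translation":[[0,0,0],[0,0,0],[0,0,0],[0,0,0]],"turn":[[0,0,0],[0,0,0],[0,0,0],[0,0,0]],"claw":[1,1,1,1]}' | grep -E "pos|width|force"
python3 -m crank '{"translation":[[0,0,-0.5],[0,0,-1],[0,0,-1],[0,0,-1],[0,0,-0.7]],"turn":[[0,0,0],[0,0,0],[0,0,0],[0,0,0],[0,0,0]],"claw":[1,1,1,1,1]}'| grep -E "width|pos|force"
python3 -m crank '{"translation":[[-0.5,0.11,0],[-1,0.11,0],[-1,0.11,0],[-1,0.11,0],[-1,0.11,0]],"turn":[[0,0,0],[0,0,0],[0,0,0],[0,0,0],[0,0,0]],"claw":[1,1,1,1,1]}' | grep -E "width|pos"
python3 -m crank '{"translation":[[-1,0.11,0],[-1,0.11,0],[-1,0.11,0],[-0.6,0.11,0],[0,0,0]],"turn":[[0,0,0],[0,0,0],[0,0,0],[0,0,0],[0,0,-0.31]],"claw":[1,1,1,1,1]}' | grep -E "width|pos"
python3 -m crank '{"translation":[[0,0,0],[0,0,0]],"turn":[[0,0,0],[0,0,0]],"claw":[1,1]}' |grep force
python3 -c "
from h import *
where([.5412,-.2287,.07],5.5)"
```

```text
position: [0.4818, 0.0946, 0.0489]
contact_force: [-0.7, 0.4, -0.3]
grip_force: 0.0
position: [0.4814, 0.0945, 0.0484]
grip_width: 0.0502
position: [0.4818, 0.0946, 0.0484]
contact_force: [1.1, 0.2, 1.0]
grip_width: 0.0475
grip_force: 45.0
position: [0.4806, 0.0948, 0.2181]
contact_force: [0.0, 0.4, -3.6]
grip_width: 0.0476
grip_force: 45.0
position: [0.5125, -0.0847, 0.2159]
grip_width: 0.0479
position: [0.5385, -0.2314, 0.216]
grip_width: 0.0478
contact_force: [0.8, 0.0, -3.4]
grip_force: 45.0
t 33.85 at [ 0.5393 -0.224   0.2164] yaw 5.6 w 0.0477 gf 45.0 q7 0.38 | turn [-0.02  0.    0.02] shift [-0.12  0.04  3.66] shift after turn [-0.12  0.04  3.66]
```

```bash

python3 -m crank '{"translation":[[-0.08,0.04,0.8],[0,0,1],[0,0,1],[0,0,0.6],[0,0,0]],"turn":[[0,0,0],[0,0,0],[0,0,0],[0,0,0],[0,0,0]],"claw":[1,1,1,1,1]}' >/dev/null
python3 -m crank '{"translation":[[0,0,0.05],[0,0,0.03],[0,0,0.0],[0,0,0]],"turn":[[0,0,0],[0,0,0],[0,0,0],[0,0,0]],"claw":[1,1,1,1]}' |grep -E "pos|force"
python3 -c "
from h import *
where([.5412,-.2275,.0705],5.5)"
```

```text
position: [0.5428, -0.2297, 0.0792]
contact_force: [0.6, 0.3, -4.2]
grip_force: 45.0
t 34.75 at [ 0.5428 -0.2297  0.0792] yaw 5.5 w 0.0478 gf 45.0 q7 0.37 | turn [0.02 0.03 0.  ] shift [ 0.06 -0.03  0.22] shift after turn [ 0.06 -0.03  0.22]
```

```bash

python3 -m crank '{"translation":[[0.06,-0.03,0.08],[0,0,0.06],[0,0,0.06],[0,0,0]],"turn":[[0,0,0],[0,0,0],[0,0,0],[0,0,0]],"claw":[1,1,1,1]}' | grep -E "pos|force"
python3 -m crank '{"translation":[[0,0,0.04],[0,0,0]],"turn":[[0,0,0],[0,0,0]],"claw":[1,1]}' | grep -E "pos|force"
```

```text
position: [0.5404, -0.2272, 0.0695]
contact_force: [-0.2, -0.3, -3.8]
grip_force: 45.0
position: [0.5405, -0.2272, 0.0692]
contact_force: [-1.8, 1.4, 3.9]
grip_force: 45.0
```

```bash

python3 -m crank '{"translation":[[0,0,-0.03],[0,0,0],[0,0,0],[0,0,0],[0,0,0]],"turn":[[0,0,0],[0,0,0],[0,0,0],[0,0,0],[0,0,0]],"claw":[1,0,-0.5,-1,-1]}' | grep -E "pos|force|width"
python3 -m crank '{"translation":[[0,0,-0.9],[0,0,-0.9],[0,0,-0.9],[0,0,-0.9],[0,0,-0.9]],"turn":[[0,0,0],[0,0,0],[0,0,0],[0,0,0],[0,0,0]],"claw":[-1,-1,-1,-1,-1]}' | grep -E "pos|force|width"
python3 -m crank '{"translation":[[-0.9,0.05,0],[-0.9,0.05,0],[-0.9,0.05,0],[-0.9,0.05,0],[-0.9,0.05,0]],"turn":[[0,0,0],[0,0,0],[0,0,0],[0,0,0],[0,0,0]],"claw":[-1,-1,-1,-1,-1]}' | grep -E "pos"
for i in 1 2 3 4 5 6 7 8 9; do python3 -m crank '{"translation":[[0,0,0],[0,0,0],[0,0,0],[0,0,0],[0,0,0]],"turn":[[0,0,0],[0,0,0],[0,0,0],[0,0,0],[0,0,0]],"claw":[-1,-1,-1,-1,-1]}' >/dev/null; done
python3 - <<'E'
from h import *
where([.55,-.4,.25],5.5)
f=grab("wrist"); s=grab("scene")
a=f["frame"][:400,180:480]; b=cv2.resize(s["frame"][250:410,310:470],(400,400))
cv2.imwrite("pics/w5.png",np.hstack([a,b])[:,:,::-1])
E
```

```text
position: [0.5409, -0.2274, 0.0697]
contact_force: [0.3, -0.3, 0.6]
grip_width: 0.0695
grip_force: 0.0
position: [0.5404, -0.2268, 0.2512]
contact_force: [0.9, -0.1, 1.2]
grip_width: 0.0883
grip_force: 0.0
position: [0.5679, -0.4064, 0.2502]
t 41.35 at [ 0.5679 -0.405   0.25  ] yaw 5.5 w 0.0882 gf 0.0 q7 0.62 | turn [-0.    0.02  0.01] shift [ 0.17 -0.43 -0.  ] shift after turn [ 0.17 -0.43 -0.  ]
```

View pics/w5.png

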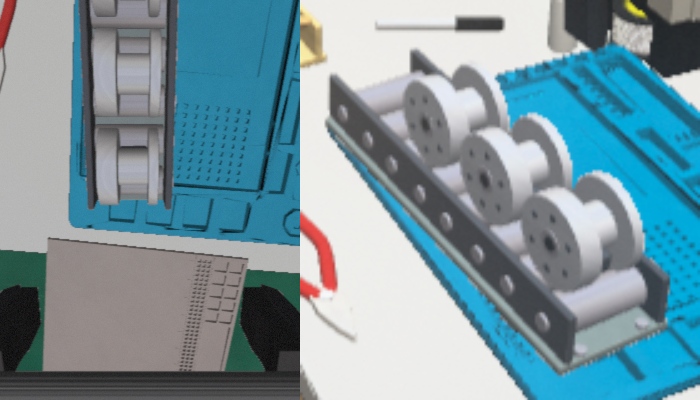

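The wrist and scene views show all three pulleys on the stand (scene crop 440,120; 500,170; 560,240). The weights are out of sight below and the thick flanges face the robot. I'll check that they are at rest and whether the rack has moved.

```bash
cat >> h.py <<'E'
def racktop():
    f=grab("top"); hsv=cv2.cvtColor(f["frame"],cv2.COLOR_RGB2HSV)
    m=(hsv[...,0]>12)&(hsv[...,0]<28)&(hsv[...,1]>70)&(hsv[...,2]>90); m[:230]=0; m[325:]=0; m[:,:135]=0;m[:,345:]=0
    m=cv2.morphologyEx(m.astype(np.uint8),cv2.MORPH_CLOSE,np.ones((15,15)))
    c,b=rect(f,m,0.036); e=sorted([b[1]-b[0],b[2]-b[1]],key=np.linalg.norm); l=e[1]*np.sign(e[1][1])
    print("top rack",b.mean(0).round(1),np.degrees(np.arctan2(-l[0],l[1])).round(2),np.linalg.norm(e,axis=1).round(0))
E
python3 - <<'E'
from h import *
import subprocess
f=grab("scene"); racktop(); 
for i in range(10): g=grab("scene")
d=np.abs(f["frame"].astype(int)-g["frame"])[250:410,310:470]; print(d.mean(),(d>40).sum())
where([.5404,-.2272,.069],5.5)
E
```

```text
top rack [475.2 126.5] 3.42 [ 79. 294.]
0.9606510416666667 0
t 42.05 at [ 0.5679 -0.405   0.25  ] yaw 5.5 w 0.0882 gf 0.0 q7 0.62 | turn [-0.    0.02  0.01] shift [ 4.5  -0.25  4.51] shift after turn [ 4.49 -0.26  4.52]
```

```bash

python3 -m crank '{"translation":[[0.9,-0.05,0],[0.9,-0.05,0],[0.9,-0.05,0],[0.9,-0.05,0],[0.9,-0.05,0]],"turn":[[0,0,0],[0,0,0],[0,0,0],[0,0,0],[0,0,0]],"claw":[-1,-1,-1,-1,-1]}' >/dev/null
python3 -m crank '{"translation":[[0,0,0],[0,0,1],[0,0,1],[0,0,1],[0,0,0.8]],"turn":[[0,0,0],[0,0,0],[0,0,0],[0,0,0],[0,0,0]],"claw":[-1,-1,-1,-1,-1]}' | grep -E "pos|force"
python3 -m crank '{"translation":[[0,0,0],[0,0,0.3],[0,0,0.2],[0,0,0],[0,0,0]],"turn":[[0,0,0],[0,0,0],[0,0,0],[0,0,0],[0,0,0]],"claw":[-1,-1,-1,-1,-1]}' | grep -E "pos|force"
python3 -c "
from h import *
where([.5404,-.2272,.069],5.5)"
```

```text
position: [0.5402, -0.228, 0.0956]
contact_force: [0.1, -0.4, -0.1]
grip_force: 0.0
position: [0.5412, -0.2275, 0.0784]
contact_force: [0.9, -0.3, -0.3]
grip_force: 0.0
t 43.55 at [ 0.5412 -0.2275  0.0784] yaw 5.5 w 0.088 gf 0.0 q7 0.37 | turn [0.01 0.03 0.  ] shift [ 0.01 -0.02  0.24] shift after turn [ 0.01 -0.02  0.24]
```

```bash

python3 -m crank '{"translation":[[0,-0.02,0.12],[0,0,0.1],[0,0,0],[0,0,0],[0,0,0]],"turn":[[0,0,0],[0,0,0],[0,0,0],[0,0,0],[0,0,0]],"claw":[-1,-1,0.3,0.5,0.6]}' 45 | grep -E "pos|width"
python3 -m crank '{"translation":[[0,0,0],[0,0,0],[0,0,0],[0,0,0],[0,0,0]],"turn":[[0,0,0],[0,0,0],[0,0,0],[0,0,0],[0,0,0]],"claw":[1,1,1,1,1]}' | grep -E "pos|width|force"
python3 -m crank '{"translation":[[0,0,-0.5],[0,0,-0.8],[0,0,-0.9],[0,0,-0.9],[0,0,-0.5]],"turn":[[0,0,0],[0,0,0],[0,0,0],[0,0,0],[0,0,0]],"claw":[1,1,1,1,1]}'| grep -E "width|pos|force"
python3 -m crank '{"translation":[[0,0,0],[0.5,-0.1,0],[0.9,-0.1,0],[0.9,-0.1,0],[0.9,-0.1,0]],"turn":[[0,0,0.31],[0,0,0],[0,0,0],[0,0,0],[0,0,0]],"claw":[1,1,1,1,1]}' | grep -E "width|pos"
python3 -m crank '{"translation":[[0.9,-0.1,0],[0.9,-0.1,0],[0.5,-0.1,0],[0,0,0],[0,0,0]],"turn":[[0,0,0],[0,0,0],[0,0,0],[0,0,0],[0,0,0]],"claw":[1,1,1,1,1]}' | grep -E "width|pos|force"
python3 - <<'E'
from h import *
f=grab("wrist"); rack(f,(200,0,420,300)); where([.4775,.166,.048],3.4); cv2.imwrite("pics/w6.png",f["frame"][:,:,::-1])
E
```

```text
position: [0.5399, -0.2274, 0.0688]
grip_width: 0.066
position: [0.5402, -0.2273, 0.0689]
contact_force: [1.4, 0.5, 1.0]
grip_width: 0.0475
grip_force: 45.0
position: [0.5399, -0.2273, 0.2149]
contact_force: [0.6, 0.4, -3.9]
grip_width: 0.0473
grip_force: 45.0
position: [0.5142, -0.0988, 0.2104]
grip_width: 0.0476
position: [0.4977, -0.0092, 0.2109]
contact_force: [-0.0, -0.0, -3.2]
grip_width: 0.0477
grip_force: 45.0
rack ctr [484.5  62.7] yaw 3.41 size [ 78.3 168.7]
t 46.1 at [ 0.4981 -0.0101  0.2111] yaw 3.3 w 0.0475 gf 45.0 q7 -0.01 | turn [-0.02  0.03 -0.01] shift [ 4.44 -0.25  4.06] shift after turn [ 4.43 -0.25  4.08]
```

View pics/w6.png

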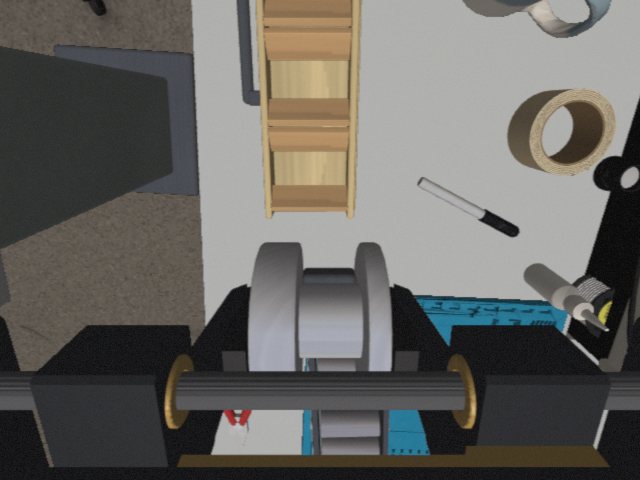

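The rack hasn't moved (near end at row 215), and C is in hand with its thick flange on the left. Continuing to cradle +36.

```bash

python3 -m crank '{"translation":[[0.9,-0.05,0],[0.9,-0.05,0],[0.9,-0.05,0],[0.9,-0.05,0],[0.83,-0.05,0]],"turn":[[0,0,0],[0,0,0],[0,0,0],[0,0,0],[0,0,0]],"claw":[1,1,1,1,1]}' >/dev/null
python3 -m crank '{"translation":[[0,0,0],[0,0,1],[0,0,1],[0,0,1],[0,0,0.5]],"turn":[[0,0,0],[0,0,0],[0,0,0],[0,0,0],[0,0,0]],"claw":[1,1,1,1,1]}' >/dev/null
python3 -m crank '{"translation":[[0,0,0],[0,0,0.1],[0,0,0],[0,0,0]],"turn":[[0,0,0],[0,0,0],[0,0,0],[0,0,0]],"claw":[1,1,1,1]}' |grep -E "pos|width|force"
python3 -c "
from h import *
where([.4775,.166,.048],3.4)"
```

```text
position: [0.4793, 0.1668, 0.0688]
contact_force: [0.2, -0.3, -4.5]
grip_width: 0.0477
grip_force: 45.0
t 47.5 at [0.4793 0.1668 0.0688] yaw 3.4 w 0.0477 gf 45.0 q7 -0.32 | turn [ 0.02  0.02 -0.  ] shift [-0.02 -0.05  0.52] shift after turn [-0.02 -0.05  0.52]
```

```bash

python3 -m crank '{"translation":[[-0.02,-0.05,0.2],[0,0,0.15],[0,0,0.05],[0,0,0.05],[0,0,0]],"turn":[[0.02,0.02,0],[0,0,0],[0,0,0],[0,0,0],[0,0,0]],"claw":[1,1,1,1,1]}' |grep -E "pos|width|force"
python3 -m crank '{"translation":[[0,0,0.03],[0,0,0],[0,0,0]],"turn":[[0,0,0],[0,0,0],[0,0,0]],"claw":[1,1,1]}' |grep -E "pos|width|force"
python3 -c "
from h import *
where([.4775,.166,.048],3.4)"
```

```text
position: [0.4762, 0.166, 0.0494]
contact_force: [-0.7, 0.4, -3.9]
grip_width: 0.0475
grip_force: 45.0
position: [0.4764, 0.166, 0.0486]
contact_force: [0.3, -0.0, -4.4]
grip_width: 0.0476
grip_force: 45.0
t 48.3 at [0.4764 0.166  0.0486] yaw 3.4 w 0.0476 gf 45.0 q7 -0.31 | turn [-0.02  0.    0.  ] shift [-0.    0.03  0.01] shift after turn [-0.    0.03  0.01]
```

```bash

python3 -m crank '{"translation":[[0,0.03,0.03],[0,0,0],[0,0,0]],"turn":[[0,0,0],[0,0,0],[0,0,0]],"claw":[1,1,1]}' |grep -E "pos|contact"
python3 -m crank '{"translation":[[0,0,0.03],[0,0,0],[0,0,0]],"turn":[[0,0,0],[0,0,0],[0,0,0]],"claw":[1,1,1]}' |grep -E "pos|contact"
```

```text
position: [0.4768, 0.1663, 0.048]
contact_force: [-3.4, 0.2, 5.2]
position: [0.4768, 0.1663, 0.0479]
contact_force: [-4.4, 1.4, 18.4]
```

```bash

python3 -m crank '{"translation":[[0,0,-0.04],[0,0,0],[0,0,0],[0,0,0],[0,0,0]],"turn":[[0,0,0],[0,0,0],[0,0,0],[0,0,0],[0,0,0]],"claw":[1,0.2,-0.3,-0.7,-1]}' | grep -E "pos|force|width"
python3 -m crank '{"translation":[[0,0,-0.5],[0,0,-0.9],[0,0,-0.9],[0,0,-0.9],[0,0,-0.9]],"turn":[[0,0,0],[0,0,0],[0,0,0],[0,0,0],[0,0,0]],"claw":[-1,-1,-1,-1,-1]}' | grep -E "pos|force|width"
python3 -m crank '{"translation":[[-0.7,0.09,0],[-1,0.09,0],[-1,0.09,0],[-1,0.09,0],[0,0,0]],"turn":[[0,0,0],[0,0,0],[0,0,0],[0,0,0],[0,0,0]],"claw":[-1,-1,-1,-1,-1]}' | grep -E "pos"
python3 - <<'E'
from h import *
where([.5474,-.2994,.069],5.5)
f=grab("wrist"); rack(f,(200,0,420,330)); cv2.imwrite("pics/w7.png",f["frame"][:,:,::-1])
E
```

```text
position: [0.4778, 0.1659, 0.0476]
contact_force: [-0.3, -0.2, -0.7]
grip_width: 0.0695
grip_force: 0.0
position: [0.4777, 0.1658, 0.2131]
contact_force: [0.2, 0.4, -0.2]
grip_width: 0.0884
grip_force: 0.0
position: [0.5014, 0.0118, 0.2118]
t 50.4 at [0.5014 0.0118 0.2118] yaw 2.8 w 0.0885 gf 0.0 q7 -0.05 | turn [-0.02  0.04 -0.4 ] shift [-7.81  0.78  3.6 ] shift after turn [-7.85  0.4   3.57]
rack ctr [484.1  73.4] yaw 3.41 size [ 78.9 189.7]
```

View pics/w7.png

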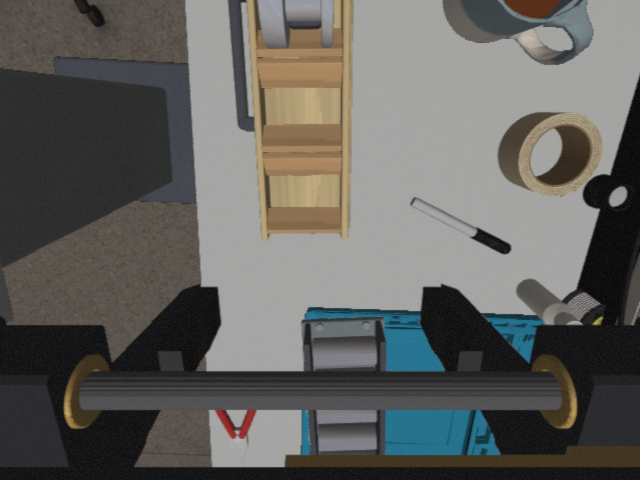

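C sits in cradle +36 (297,20) with its thick flange on the left. On to B.

```bash

python3 -m crank '{"translation":[[0,0,0],[-0.85,0.05,0],[-1,0.05,0],[-1,0.05,0],[-1,0.05,0]],"turn":[[0,0,-0.4],[0,0,0],[0,0,0],[0,0,0],[0,0,0]],"claw":[-1,-1,-1,-1,-1]}' >/dev/null
python3 -m crank '{"translation":[[-1,0.05,0],[-1,0.05,0],[-1,0.05,0],[-1,0.05,0],[0,0,0]],"turn":[[0,0,0],[0,0,0],[0,0,0],[0,0,0],[0,0,0]],"claw":[-1,-1,-1,-1,-1]}' >/dev/null
python3 -m crank '{"translation":[[0,0,0],[0,0,1],[0,0,1],[0,0,0.8],[0,0,0]],"turn":[[0,0,0],[0,0,0],[0,0,0],[0,0,0],[0,0,0]],"claw":[-1,-1,-1,-1,-1]}' >/dev/null
python3 -c "
from h import *
where([.5474,-.2994,.069],5.5)"
```

```text
t 51.95 at [ 0.548  -0.2865  0.0956] yaw 6.4 w 0.0881 gf 0.0 q7 0.47 | turn [-0.08 -0.06  0.13] shift [-0.32 -0.04  0.66] shift after turn [-0.32 -0.04  0.67]
```

```bash

python3 -m crank '{"translation":[[-0.32,-0.03,0],[0,0,0.3],[0,0,0.2],[0,0,0],[0,0,0]],"turn":[[-0.05,-0.03,0.1],[0,0,0],[0,0,0],[0,0,0],[0,0,0]],"claw":[-1,-1,-1,-1,-1]}' >/dev/null
python3 -c "
from h import *
where([.5474,-.2994,.069],5.5)"
```

```text
t 52.45 at [ 0.5508 -0.304   0.0799] yaw 5.5 w 0.0881 gf 0.0 q7 0.47 | turn [ 0.03  0.03 -0.  ] shift [ 0.12 -0.07  0.27] shift after turn [ 0.12 -0.07  0.27]
```

```bash

python3 -m crank '{"translation":[[0.1,-0.06,0.1],[0,0,0.05],[0,0,0],[0,0,0]],"turn":[[0,0,0],[0,0,0],[0,0,0],[0,0,0]],"claw":[-1,-1,-1,-1]}' >/dev/null
python3 -c "
from h import *
where([.5474,-.2994,.069],5.5)"
```

```text
t 52.85 at [ 0.5479 -0.3005  0.0737] yaw 5.5 w 0.088 gf 0.0 q7 0.47 | turn [ 0.03  0.03 -0.  ] shift [ 0.03 -0.01  0.12] shift after turn [ 0.03 -0.01  0.12]
```

```bash

python3 -m crank '{"translation":[[0.03,-0.01,0.12],[0,0,0],[0,0,0],[0,0,0],[0,0,0]],"turn":[[0,0,0],[0,0,0],[0,0,0],[0,0,0],[0,0,0]],"claw":[-1,-1,0.3,0.5,0.6]}' 45 | grep -E "pos|width"
python3 -m crank '{"translation":[[0,0,0],[0,0,0],[0,0,0],[0,0,0],[0,0,0]],"turn":[[0,0,0],[0,0,0],[0,0,0],[0,0,0],[0,0,0]],"claw":[1,1,1,1,1]}' | grep -E "pos|width|force"
python3 -m crank '{"translation":[[0,0,-0.5],[0,0,-0.8],[0,0,-0.9],[0,0,-0.9],[0,0,-0.5]],"turn":[[0,0,0],[0,0,0],[0,0,0],[0,0,0],[0,0,0]],"claw":[1,1,1,1,1]}'| grep -E "width|pos|force"
python3 -m crank '{"translation":[[0,0,0],[0.5,-0.1,0],[0.9,-0.1,0],[0.9,-0.1,0],[0.9,-0.1,0]],"turn":[[0,0,0.31],[0,0,0],[0,0,0],[0,0,0],[0,0,0]],"claw":[1,1,1,1,1]}' | grep -E "width|pos"
python3 -m crank '{"translation":[[0.9,-0.1,0],[0.9,-0.1,0],[0.9,-0.1,0],[0.5,0,0],[0,0,0]],"turn":[[0,0,0],[0,0,0],[0,0,0],[0,0,0],[0,0,0]],"claw":[1,1,1,1,1]}' | grep -E "width|pos|force"
python3 - <<'E'
from h import *
f=grab("wrist"); rack(f,(200,0,420,260)); where([.482,.0935,.048],3.4); cv2.imwrite("pics/w8.png",f["frame"][:,:,::-1])
E
```

```text
position: [0.5475, -0.2994, 0.0689]
grip_width: 0.0658
position: [0.5479, -0.2993, 0.0691]
contact_force: [0.9, 1.0, 0.7]
grip_width: 0.0478
grip_force: 45.0
position: [0.5466, -0.2992, 0.2147]
contact_force: [0.6, -0.6, -4.7]
grip_width: 0.0479
grip_force: 45.0
position: [0.5211, -0.1705, 0.21]
grip_width: 0.0475
position: [0.502, -0.0405, 0.2099]
contact_force: [-0.5, 0.0, -5.0]
grip_width: 0.048
grip_force: 45.0
rack ctr [485.6  47.1] yaw 3.62 size [ 78.7 137.2]
t 55.4 at [ 0.5024 -0.0432  0.2102] yaw 3.5 w 0.0476 gf 45.0 q7 0.05 | turn [-0.    0.02  0.01] shift [ 3.45 -0.3   4.04] shift after turn [ 3.44 -0.31  4.05]
```

```bash

python3 -m crank '{"translation":[[0.8,-0.07,0],[0.9,-0.08,0],[0.9,-0.08,0],[0.85,-0.07,0],[0,0,0]],"turn":[[0,0,0],[0,0,0],[0,0,0],[0,0,0],[0,0,0]],"claw":[1,1,1,1,1]}' >/dev/null
python3 -m crank '{"translation":[[0,0,0.7],[0,0,1],[0,0,1],[0,0,0.8],[0,0,0]],"turn":[[0,0,0],[0,0,0],[0,0,0],[0,0,0],[0,0,0]],"claw":[1,1,1,1,1]}' >/dev/null
python3 -m crank '{"translation":[[0,0,0],[0,0,0],[0,0,0]],"turn":[[0,0,0],[0,0,0],[0,0,0]],"claw":[1,1,1]}' |grep -E "pos|width|force"
python3 -c "
from h import *
where([.482,.0935,.048],3.4)"
```

```text
position: [0.4858, 0.0915, 0.073]
contact_force: [-0.0, 0.3, -5.3]
grip_width: 0.0475
grip_force: 45.0
t 56.7 at [0.4858 0.0915 0.073 ] yaw 3.3 w 0.0475 gf 45.0 q7 -0.2 | turn [ 0.06  0.03 -0.02] shift [ 0.06 -0.1   0.62] shift after turn [ 0.05 -0.09  0.62]
```

```bash

python3 -m crank '{"translation":[[0.05,-0.08,0.2],[0,0,0.2],[0,0,0.1],[0,0,0.05],[0,0,0]],"turn":[[0.04,0.02,0],[0,0,0],[0,0,0],[0,0,0],[0,0,0]],"claw":[1,1,1,1,1]}' |grep -E "pos|width|force"
python3 -m crank '{"translation":[[0,0,0.03],[0,0,0],[0,0,0]],"turn":[[0,0,0],[0,0,0],[0,0,0]],"claw":[1,1,1]}' |grep -E "pos|width|force"
python3 -c "
from h import *
where([.482,.0935,.048],3.4)"
```

```text
position: [0.4811, 0.0936, 0.049]
contact_force: [1.1, 0.7, -5.2]
grip_width: 0.0475
grip_force: 45.0
position: [0.4814, 0.0939, 0.0483]
contact_force: [0.5, 2.7, -1.4]
grip_width: 0.0476
grip_force: 45.0
t 57.5 at [0.4814 0.0939 0.0483] yaw 3.4 w 0.0476 gf 45.0 q7 -0.2 | turn [-0.  0. -0.] shift [-0.01  0.01  0.01] shift after turn [-0.01  0.01  0.01]
```

```bash

python3 -m crank '{"translation":[[0,0,0.02],[0,0,0],[0,0,0],[0,0,0],[0,0,0]],"turn":[[0,0,0],[0,0,0],[0,0,0],[0,0,0],[0,0,0]],"claw":[1,1,0.2,-0.3,-0.7]}' | grep -E "pos|force|width"
python3 -m crank '{"translation":[[0,0,0],[0,0,0],[0,0,-0.5],[0,0,-0.8],[0,0,-0.9]],"turn":[[0,0,0],[0,0,0],[0,0,0],[0,0,0],[0,0,0]],"claw":[-1,-1,-1,-1,-1]}' | grep -E "pos|force|width"
python3 -m crank '{"translation":[[0,0,-1],[0,0,-1],[-0.7,0.09,0],[-1,0.09,0],[-1,0.09,0]],"turn":[[0,0,0],[0,0,0],[0,0,0],[0,0,0],[0,0,0]],"claw":[-1,-1,-1,-1,-1]}' | grep -E "pos"
python3 -m crank '{"translation":[[0,0,0],[0,0,0],[0,0,0]],"turn":[[0,0,0],[0,0,-0.31],[0,0,0]],"claw":[-1,-1,-1]}' | grep -E "pos"
python3 - <<'E'
from h import *
where([.5545,-.371,.069],5.5)
f=grab("wrist"); rack(f,(200,0,420,330)); cv2.imwrite("pics/w9.png",f["frame"][:,:,::-1])
E
```

```text
position: [0.4817, 0.0929, 0.0475]
contact_force: [0.6, -0.3, 0.5]
grip_width: 0.0619
grip_force: 0.0
position: [0.4806, 0.0931, 0.1356]
contact_force: [0.7, 0.0, 0.2]
grip_width: 0.0882
grip_force: 0.0
position: [0.4987, -0.0144, 0.2159]
position: [0.4982, -0.0123, 0.2153]
t 59.3 at [ 0.4982 -0.0123  0.2153] yaw 5.6 w 0.0884 gf 0.0 q7 0.03 | turn [-0.01  0.    0.02] shift [-9.06  0.53  3.66] shift after turn [-9.06  0.54  3.66]
rack ctr [484.3  62.8] yaw 3.45 size [ 78.1 167.7]
```

View pics/w9.png

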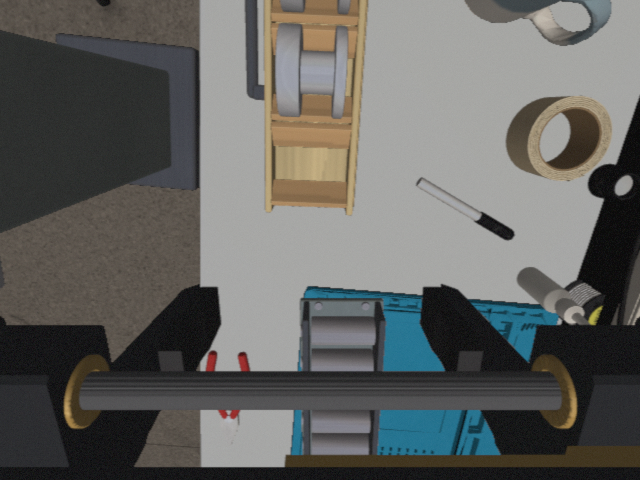

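B is in cradle −36 (312,70) and C is behind it, both with the thick flange on the left. Now A.

```bash

python3 -m crank '{"translation":[[-0.7,0.06,0],[-1,0.06,0],[-1,0.06,0],[-1,0.06,0],[-1,0.06,0]],"turn":[[0,0,0],[0,0,0],[0,0,0],[0,0,0],[0,0,0]],"claw":[-1,-1,-1,-1,-1]}' >/dev/null
python3 -m crank '{"translation":[[-1,0.06,0],[-1,0.06,0],[-1,0.06,0],[-1,0.06,0],[-0.36,0,0]],"turn":[[0,0,0],[0,0,0],[0,0,0],[0,0,0],[0,0,0]],"claw":[-1,-1,-1,-1,-1]}' >/dev/null
python3 -m crank '{"translation":[[0,0,0],[0,0,0.8],[0,0,1],[0,0,1],[0,0,0]],"turn":[[0,0,0],[0,0,0],[0,0,0],[0,0,0],[0,0,0]],"claw":[-1,-1,-1,-1,-1]}' >/dev/null
python3 -m crank '{"translation":[[0,0,0],[0,0,0]],"turn":[[0,0,0],[0,0,0]],"claw":[-1,-1]}' >/dev/null
python3 -c "
from h import *
where([.5545,-.371,.0695],5.5)"
```

```text
t 61.05 at [ 0.5563 -0.3722  0.1063] yaw 5.5 w 0.0884 gf 0.0 q7 0.57 | turn [0.02 0.02 0.01] shift [ 0.04 -0.04  0.92] shift after turn [ 0.03 -0.04  0.92]
```

```bash

python3 -m crank '{"translation":[[0.03,-0.04,0.4],[0,0,0.3],[0,0,0.1],[0,0,0.1],[0,0,0]],"turn":[[0,0,0],[0,0,0],[0,0,0],[0,0,0],[0,0,0]],"claw":[-1,-1,-1,-1,-1]}' >/dev/null
python3 -m crank '{"translation":[[0,0,0],[0,0,0]],"turn":[[0,0,0],[0,0,0]],"claw":[-1,-1]}' >/dev/null
python3 -c "
from h import *
where([.5545,-.371,.0695],5.5)"
```

```text
t 61.75 at [ 0.553  -0.3716  0.0683] yaw 5.5 w 0.0881 gf 0.0 q7 0.56 | turn [-0.    0.01 -0.01] shift [ 0.01  0.04 -0.03] shift after turn [ 0.01  0.04 -0.03]
```

```bash

python3 -m crank '{"translation":[[0,0.04,-0.02],[0,0,0],[0,0,0],[0,0,0],[0,0,0]],"turn":[[0,0,0],[0,0,0],[0,0,0],[0,0,0],[0,0,0]],"claw":[-1,0.3,0.5,0.6,1]}' 45 | grep -E "pos|width"
python3 -m crank '{"translation":[[0,0,0],[0,0,0],[0,0,0],[0,0,0],[0,0,0]],"turn":[[0,0,0],[0,0,0],[0,0,0],[0,0,0],[0,0,0]],"claw":[1,1,1,1,1]}' | grep -E "pos|width|force"
python3 -m crank '{"translation":[[0,0,-0.5],[0,0,-0.8],[0,0,-0.9],[0,0,-0.9],[0,0,-0.5]],"turn":[[0,0,0],[0,0,0],[0,0,0],[0,0,0],[0,0,0]],"claw":[1,1,1,1,1]}'| grep -E "width|pos|force"
python3 -m crank '{"translation":[[0,0,0],[0.5,-0.11,0],[0.9,-0.11,0],[0.9,-0.11,0],[0.9,-0.11,0]],"turn":[[0,0,0.31],[0,0,0],[0,0,0],[0,0,0],[0,0,0]],"claw":[1,1,1,1,1]}' | grep -E "width|pos"
python3 -m crank '{"translation":[[0.9,-0.11,0],[0.9,-0.11,0],[0.9,-0.11,0],[0.9,-0.11,0],[0.9,-0.11,0]],"turn":[[0,0,0],[0,0,0],[0,0,0],[0,0,0],[0,0,0]],"claw":[1,1,1,1,1]}' | grep -E "width|pos|force"
python3 -m crank '{"translation":[[0,0,0],[0,0,0]],"turn":[[0,0,0],[0,0,0]],"claw":[1,1]}' >/dev/null
python3 - <<'E'
from h import *
f=grab("wrist"); rack(f,(200,0,420,238)); where([.486,.0215,.048],3.4); cv2.imwrite("pics/w10.png",f["frame"][:,:,::-1])
E
```

```text
position: [0.5542, -0.3712, 0.0686]
grip_width: 0.0585
position: [0.5544, -0.3713, 0.0686]
contact_force: [1.0, -0.5, -1.0]
grip_width: 0.0476
grip_force: 45.0
position: [0.5544, -0.3713, 0.2146]
contact_force: [0.5, -0.3, -4.4]
grip_width: 0.0474
grip_force: 45.0
position: [0.5272, -0.2424, 0.21]
grip_width: 0.0478
position: [0.4948, -0.0645, 0.2104]
contact_force: [0.7, 1.0, -5.5]
grip_width: 0.0473
grip_force: 45.0
rack ctr [485.7  35.1] yaw 3.45 size [ 77.9 114. ]
t 64.5 at [ 0.4959 -0.0663  0.2111] yaw 3.3 w 0.0474 gf 45.0 q7 0.09 | turn [-0.03  0.01 -0.02] shift [ 2.21 -0.11  4.07] shift after turn [ 2.21 -0.12  4.08]
```

View pics/w10.png

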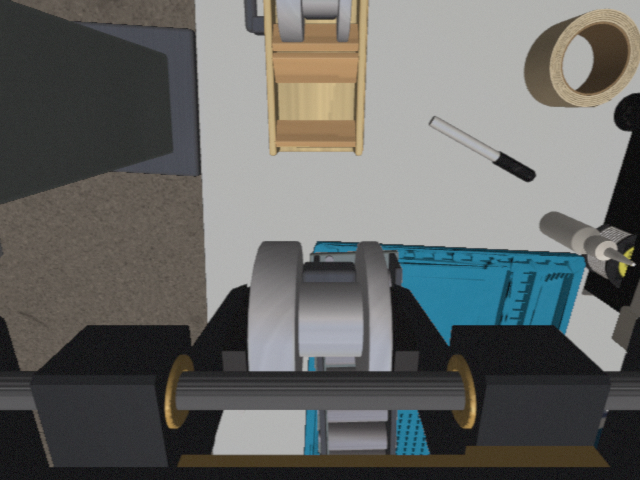

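The rack is unmoved, and A is in hand with its thick flange on the left. Placing it in cradle −108.

```bash

python3 -m crank '{"translation":[[0.6,-0.04,0],[0.9,-0.04,0],[0.71,-0.04,0],[0,0,0],[0,0,0]],"turn":[[0,0,0],[0,0,0],[0,0,0],[0,0,0],[0,0,0]],"claw":[1,1,1,1,1]}' >/dev/null
python3 -m crank '{"translation":[[0,0,0.7],[0,0,1],[0,0,1],[0,0,0.8],[0,0,0]],"turn":[[0,0,0],[0,0,0],[0,0,0],[0,0,0],[0,0,0]],"claw":[1,1,1,1,1]}' >/dev/null
python3 -m crank '{"translation":[[0,0,0],[0,0,0],[0,0,0]],"turn":[[0,0,0],[0,0,0],[0,0,0]],"claw":[1,1,1]}' |grep -E "pos|width|force"
python3 -c "
from h import *
where([.486,.0215,.048],3.4)"
```

```text
position: [0.4882, 0.0215, 0.0739]
contact_force: [-0.4, 0.5, -5.1]
grip_width: 0.0475
grip_force: 45.0
t 65.8 at [0.4882 0.0215 0.0739] yaw 3.3 w 0.0475 gf 45.0 q7 -0.07 | turn [ 0.02  0.01 -0.02] shift [ 0.   -0.06  0.65] shift after turn [ 0.   -0.06  0.65]
```

```bash

python3 -m crank '{"translation":[[0,-0.05,0.2],[0,0,0.2],[0,0,0.12],[0,0,0.05],[0,0,0]],"turn":[[0,0,0],[0,0,0],[0,0,0],[0,0,0],[0,0,0]],"claw":[1,1,1,1,1]}' |grep -E "pos|width|force"
python3 -m crank '{"translation":[[0,0,0.03],[0,0,0],[0,0,0]],"turn":[[0,0,0],[0,0,0],[0,0,0]],"claw":[1,1,1]}' |grep -E "pos|width|force"
python3 -c "
from h import *
where([.486,.0215,.048],3.4)"
```

```text
position: [0.4846, 0.0218, 0.0489]
contact_force: [0.7, 0.4, -5.4]
grip_width: 0.0477
grip_force: 45.0
position: [0.4849, 0.0218, 0.0483]
contact_force: [0.3, -0.0, -5.0]
grip_width: 0.0474
grip_force: 45.0
t 66.6 at [0.4849 0.0218 0.0483] yaw 3.3 w 0.0474 gf 45.0 q7 -0.07 | turn [-0.01  0.01 -0.01] shift [-0.01  0.03  0.01] shift after turn [-0.01  0.03  0.01]
```

```bash

python3 -m crank '{"translation":[[0,0.03,0.03],[0,0,0],[0,0,0]],"turn":[[0,0,0],[0,0,0],[0,0,0]],"claw":[1,1,1]}' |grep -E "pos|contact"
python3 -m crank '{"translation":[[0,0,0.02],[0,0,0],[0,0,0]],"turn":[[0,0,0],[0,0,0],[0,0,0]],"claw":[1,1,1]}' |grep -E "pos|contact"
```

```text
position: [0.4854, 0.0218, 0.0477]
contact_force: [-2.6, 0.8, 6.6]
position: [0.4854, 0.0218, 0.0476]
contact_force: [-4.2, 1.0, 15.6]
```

```bash

python3 -m crank '{"translation":[[0,0,-0.04],[0,0,0],[0,0,0],[0,0,0],[0,0,0]],"turn":[[0,0,0],[0,0,0],[0,0,0],[0,0,0],[0,0,0]],"claw":[1,0.2,-0.3,-0.7,-1]}' | grep -E "pos|force|width"
python3 -m crank '{"translation":[[0,0,0],[0,0,0],[0,0,-0.5],[0,0,-0.8],[0,0,-0.9]],"turn":[[0,0,0],[0,0,0],[0,0,0],[0,0,0],[0,0,0]],"claw":[-1,-1,-1,-1,-1]}' | grep -E "pos|force|width"
python3 -m crank '{"translation":[[0,0,-1],[0,0,-1],[0,0,-0.8],[0,0,0],[0,0,0]],"turn":[[0,0,0],[0,0,0],[0,0,0],[0,0,0],[0,0,0]],"claw":[-1,-1,-1,-1,-1]}' | grep -E "pos"
python3 - <<'E'
from h import *
f=grab("wrist"); s=grab("scene")
a=f["frame"][:400,180:480]; b=cv2.resize(s["frame"][170:300,200:330],(400,400),interpolation=cv2.INTER_CUBIC)
cv2.imwrite("pics/w11.png",np.hstack([a,b])[:,:,::-1])
E
```

```text
position: [0.4864, 0.0218, 0.0478]
contact_force: [-0.2, 0.3, -1.2]
grip_width: 0.0697
grip_force: 0.0
position: [0.4853, 0.0219, 0.1362]
contact_force: [-0.6, -0.3, -0.3]
grip_width: 0.0884
grip_force: 0.0
position: [0.4862, 0.022, 0.2482]
```

View pics/w11.png

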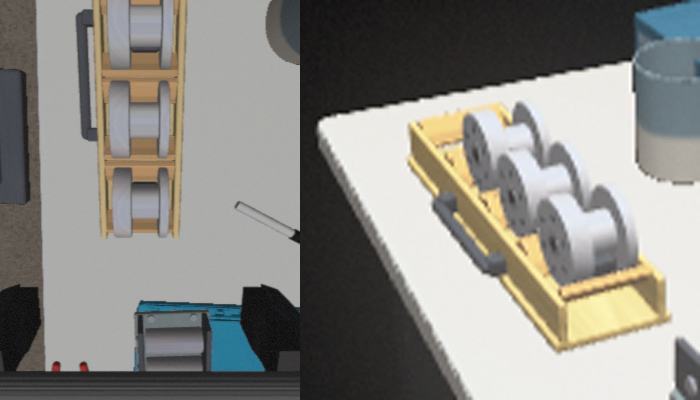

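The view shows all three pulleys seated in the rack (scene crop 480,150; 525,185; 565,240), thick flanges on the handle side and no weight showing on top. Each one touched down at the expected height, so there was no sign of slip in the grip. Handing in.

```bash
python3 -c "
from rig import r
print(r.sign_off())"
```

```text
the job is handed in; nothing more can be done
None
```

I handed the job in: all three pulleys that were there settled on the roller stand and are back in the rack, thick flanges towards the handle and let go, though their weights being straight down is inferred because they hang out of camera view; the hand-in gave no verdict.

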